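Photograph the called palette at the inspection table

TASK

The token lying in the red frame of the black call plate tells by its colour which make-up palette is to be photographed: slide that palette, without lifting it, fully onto the white strip and square to the metal rail, leaving the other palettes alone. Then take the white photo board from its rack and lean it, top back, against the rail, its foot on the table between strip and rail, centred behind that palette. Only when both are in place and the board is let go, press the red trigger button right down and release it; disturb nothing else.

Things in the scene. Friction and masses are not known exactly. Their poses are not given: they have to be found in the camera images.
- rail: fixed aluminium rail along its y axis, 460 mm long, 20 thick, 80 high. Origin on the table at the middle of its front face (towards the robot, where x = 0); the rail body is on the +x side (feet reach x = 67 mm), x points away from the robot.
- strip (a point): centre of the white strip marked flat on the table in front of the rail, 100 mm deep (x) by 460 (y), black edge lines, 120 mm in front of the rail's face; same axes as the rail. No thickness that matters.
- case_blue: blue make-up palette, a closed flat box 64 (x) by 90 (y) by 22 mm high, about 0.13 kg, loose on the table; origin at the centre of its underside, x away from the robot at yaw 0. It starts on the bare table between robot and strip.
- case_yellow: yellow make-up palette, a closed flat box 64 (x) by 90 (y) by 22 mm high, about 0.13 kg, loose on the table; origin at the centre of its underside, x away from the robot at yaw 0. It starts on the bare table between robot and strip.
- case_green: green make-up palette, a closed flat box 64 (x) by 90 (y) by 22 mm high, about 0.13 kg, loose on the table; origin at the centre of its underside, x away from the robot at yaw 0. It starts on the bare table between robot and strip.
- token_blue: blue round token, 36 mm across, 7 thick, lying loose on the call plate; origin at the centre of its underside.
- token_yellow: yellow round token, 36 mm across, 7 thick, lying loose on the call plate; origin at the centre of its underside.
- token_green: green round token, 36 mm across, 7 thick, lying loose on the call plate; origin at the centre of its underside.
- call (a point): centre of the red-framed place (52 mm square) on the top face of the black call plate (60 by 230 mm, 8 high) close behind the rail. One token lies in it; the other two lie on the plain grey places.
- rack: fixed grey rack, 60 (x) by 150 (y) mm, base 6 thick, two walls along y up to z = 46, the slot between them 13 wide along its y axis and open at its ends; origin at the centre of its underside.
- board: white rigid photo board with coloured patches, ruler marks and an orange top edge, 8 (x, thickness) by 130 (y, width) by 150 mm (z, height), 0.18 kg; starts upright in the rack's slot, its foot 6 mm above the table. Origin at the middle of its foot edge, z up the board.
- board_top (a point): middle of the board's upper edge, 150 mm up the board from its origin.
- trigger_top (a point): top centre of the red trigger button (32 mm across, travel 6 mm, about 4 N) on the grey trigger pod, a fixed block 110 by 90 by 35 mm.
- trigger (a joint): travel of the trigger button: 0 up, 0.006 fully down; springs back.
- foundation: loose bottle, 36 mm across, 110 high, bystander; origin at the centre of its underside.
- cream: loose white jar, 60 mm across, 45 high, bystander; origin at the centre of its underside.
- lipstick: loose black and brass lipstick, 22 mm square, 75 high, standing, bystander; origin at the centre of its underside.
- perfume: loose amber perfume bottle, 44 mm across, 90 high, bystander; origin at the centre of its underside.
There are look-alikes about, which are no part of the job. There is more than one size of the token_yellow; the one meant has the size given above.

How it is judged:
By the outcome, as a careful person would: the job done as asked, in the order asked, and still so for the second after the job is handed in, with the robot touching nothing.
It also fails if it takes over 61 s, if anything falls off the work surface, if the arm or the gripper's body presses on something with over 40 N, if the wrist force passes 120 N, or if a joint passes its speed limit or range.

ROBOT

A 7-joint arm with a two-finger parallel gripper is mounted at the origin on the work surface. World frame = base frame: x ahead of the robot, y to its left, z up, the work surface at z = 0. Lengths are in m, angles in rad, forces in N, time in s.
With the tool pointing down it reaches from about 0.425 to 0.925 m from the base axis. Payload 6.8 kg.
Tool frame: the origin (TCP) lies between the finger pads; the fingertips stand r.tip_extent ahead of it and the grasp point (between the pads) lies 5 mm behind it (r.tip_extent is the distance from the TCP to the fingertips, in m); y points along the fingers, x is the direction in which the jaws open and shut, and the axes are right-handed (so a half turn about y gives the same grasp; the last joint's range is limited). The gripper opens to 85 mm and grips with 20 to 120 N. Pads are 22 mm wide; open, the fingers measure 114 mm over their backs; the gripper's body (76 mm by 85 mm) begins 54 mm behind the grasp point. The pads swing forward as they close: fully open they stand 13 mm farther back than shut.
Start: joints at [-1.225, 0.477, 0.022, 1.555, -0.011, 1.109, -0.083], TCP at [0.296, 0.607, 0.208] pointing down, gripper open.
Joint ranges: [-2.96, 2.96], [-0.34, 2.1], [-1.41, 1.46], [0.24, 2.44], [-1.37, 4.51], [0.17, 1.92], [-2.96, 2.96]. Speed limits (rad/s): [2.39, 2.39, 3.14, 3.14, 3.14, 3.14, 3.14].

INTERFACE

Orientations are given as a rotation vector (axis times angle).
In Python, from bench import r gives the robot as it stands.
- The arm moves only by the tool send_rows, never from a script. Its argument "plan" is a list of rows, each a list of 5 numbers: the shift along the tool's x, y, z in cm, then the turn about the tool's y in degrees, then the opening, from 0 (shut) to 1 (fully open). In form: [[dx, dy, dz, spin, grip], ...]. A call has 1 to 12 rows; each row shifts and turns the commanded pose from where the row before left it, along the tool's axes as they then stand; what a row does not reach is not made up. A row lasts 1/8 s, in which the tool goes at most 62.5 mm and 10.7 degrees, less where a joint would pass 70% of its speed; a pose out of reach is approached as far as the arm can. A call is refused whole if a number of a shift passes 6.25 or a number of a turn 10.7, either way. A call with a gripper value outside its range is refused whole. The fingers move at their own pace and stop on an object; "force" is the grip in N (left out, the last holds). Time passes only in rows, so rows that do not move let the fingers close. It gives the time, the measured TCP pose, the force and the opening at its end, in the units of the state.
- r.get_obs(): the state, without advancing time (a new reading comes with each control period).
- r.grab_frame(name): name is "scene" or "side" or "wrist"; returns a dict with "image" (480x640x3 uint8, red, green, blue), "camera_matrix" (3x3 intrinsics, pixels), "cam_to_world" (4x4, takes a point from camera to world coordinates). Camera axes: x right, y down, z forward; pixel columns grow to the right and rows downward; lengths in m; the calibration is good to about 2 mm. A picture is of the moment at which its call begins. There is no depth.
- r.hand_in(): hands the job in, once; it reports no verdict.
Trained networks look in the newest picture that a camera, given by its name, has taken for a name from the list of things; names that differ only in an ending like _2 or _b are one class to them, and where a whole thing is asked for, a point or a joint stands for the part that bears it (a point fixed in the world has none). Each returns a list of dicts, best first, with "p" (0 to 1); they miss things now and then, are a little off and sometimes report something else, mostly with a low value. They report only what shows in the picture. A call takes as long as a camera call. They do not tell look-alikes from the thing itself.
- r.recognise(camera, target): "rect" ([left, top, right, bottom] in pixels, round what is visible of it).
The state is a dict: "clock": time; "joints": joint angles; "qvel": joint speeds; "tau": joint torques, N m; "tcp_pos": TCP position; "orientation": TCP orientation; "contact_force": force on the tool from outside, world axes, zero at the start; "moment": the same for the moment, N m; "grip_width": finger opening in m.
Only numpy, scipy, OpenCV 4.12 (cv2) and the standard library are available. Lean on these libraries where they do the work, as an engineer would, in place of code of your own. Each camera call takes 0.05 s, during which the arm holds its last target.

## Working session

There is one attempt and no reset: what is moved stays moved. The work goes in short steps, Python scripts to look and compute and a tool call to move; the robot and the scene stay as the last step left them, time stands still between calls to the robot, and variables do not carry over. Pictures are saved under pics/ and viewed, and the job is handed in when it is done.

Besides the shell and the picture viewer there is one more tool, called after ">>>" as a command line: name --pt "numbers of a row" for each row, then --argument value for the rest. send_rows: Moves the arm, as the interface text tells. Its arguments: {"type":"object","properties":{"plan":{"type":"array","items":{"type":"array","items":{"type":"number"}}},"force":{"type":"number"}},"required":["plan"]}

```bash
ls; mkdir -p pics; python3 - <<'E'
from bench import r
import cv2,numpy as np
o=r.get_obs(); print({k:np.round(v,3).tolist() for k,v in o.items()}, r.tip_extent)
for n in ["scene","side","wrist"]:
    f=r.grab_frame(n); cv2.imwrite(f"pics/{n}0.png",f["image"][:,:,::-1]); print(n,np.round(f["camera_matrix"],1).tolist(),np.round(f["cam_to_world"],3).tolist())
E
```

```text
pics
{'clock': 0.0, 'joints': [-1.225, 0.478, 0.022, 1.556, -0.012, 1.109, -0.083], 'qvel': [-0.001, 0.0, -0.001, -0.0, -0.0, 0.0, 0.001], 'tau': [0.0, -59.647, 1.608, -28.119, 0.013, 0.01, 0.0], 'tcp_pos': [0.296, 0.606, 0.206], 'orientation': [-1.391, -0.868, 0.87], 'contact_force': [0.055, 0.44, -0.283], 'moment': [0.025, 0.033, -0.027], 'grip_width': 0.085} 0.014
scene [[547.1, 0.0, 327.4], [0.0, 547.1, 237.8], [0.0, 0.0, 1.0]] [[0.458, 0.654, -0.603, 1.236], [0.889, -0.331, 0.317, -0.322], [0.008, -0.681, -0.732, 0.896], [0.0, 0.0, 0.0, 1.0]]
side [[481.1, 0.0, 318.4], [0.0, 481.1, 244.6], [0.0, 0.0, 1.0]] [[-0.965, -0.177, 0.195, 0.418], [-0.263, 0.685, -0.679, 0.655], [-0.013, -0.707, -0.708, 0.806], [0.0, 0.0, 0.0, 1.0]]
wrist [[393.4, 0.0, 323.2], [0.0, 393.4, 243.8], [0.0, 0.0, 1.0]] [[0.438, 0.86, 0.262, 0.229], [0.899, -0.419, -0.129, 0.64], [-0.001, 0.292, -0.957, 0.374], [0.0, 0.0, 0.0, 1.0]]
```

View pics/scene0.png

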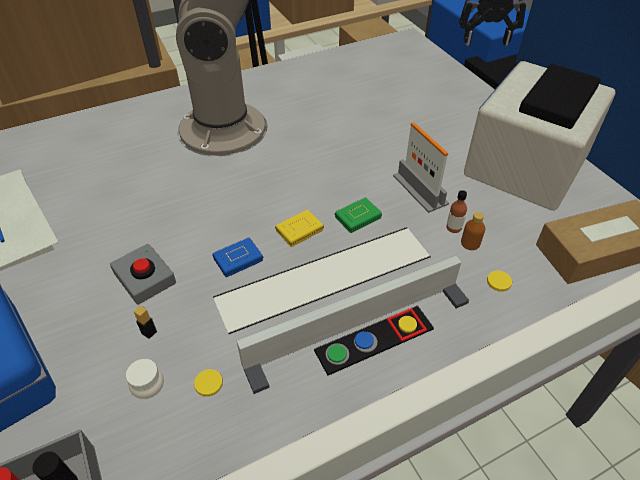

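View pics/side0.png

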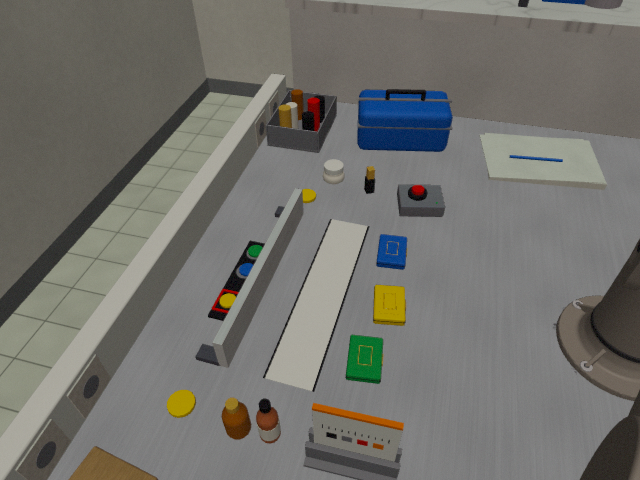

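View pics/wrist0.png

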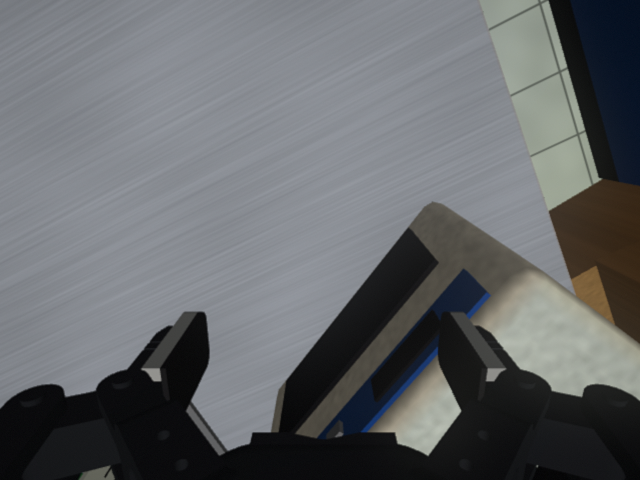

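The red frame (scene 408,324; side 229,300) holds a yellow token, so the palette is the yellow one. The yellow discs at (208,382) and (499,281) in the scene picture lie on the bare table, so they are look-alikes. Next I rectify the views to measure poses.

```bash
cat > h.py <<'E'
import numpy as np,cv2
from scipy.spatial.transform import Rotation as R
def P(f):
    T=np.linalg.inv(f["cam_to_world"]); return f["camera_matrix"]@T[:3]
def proj(f,p):
    q=P(f)@np.append(p,1); return q[:2]/q[2]
def back(f,uv,z):
    K=f["camera_matrix"];T=f["cam_to_world"]
    d=T[:3,:3]@np.linalg.solve(K,[uv[0],uv[1],1.]); o=T[:3,3]
    return o+d*(z-o[2])/d[2]
def rect(f,z,x0,x1,y0,y1,s):
    # out col: y decreasing right ; row: x decreasing downward (robot at the bottom)
    M=P(f); H=np.stack([M[:,0],M[:,1],M[:,2]*z+M[:,3]],1)
    W=int((y1-y0)*s);h=int((x1-x0)*s)
    A=np.array([[0,-1/s,x1],[-1/s,0,y1],[0,0,1]])
    return cv2.warpPerspective(f["image"],H@A,(W,h),flags=cv2.INTER_LINEAR|cv2.WARP_INVERSE_MAP)[:,:,::-1].copy()
E
python3 - <<'E'
from bench import r
from h import *
fs={}
for n in ["scene","side"]:
    f=r.grab_frame(n); fs[n]=f
    cv2.imwrite(f"pics/{n}_r0.png",rect(f,0,0.25,0.95,-0.5,0.5,800))
    np.save(n+"0.npy",f,allow_pickle=True)
    for t in ["case_yellow","case_blue","case_green","token_yellow","board","rack","trigger_top","foundation","cream","lipstick","perfume","rail"]:
        for d in r.recognise(n,t)[:3]:
            u=d["rect"]; c=[(u[0]+u[2])/2,(u[1]+u[3])/2]; print(n,t,round(d["p"],2),np.round(u),np.round(back(f,c,0.01)[:2],3))
f=fs["scene"]; c=f["image"][290:380,300:460,::-1]; cv2.imwrite("pics/crop0.png",cv2.resize(c,None,fx=4,fy=4))
o=r.get_obs(); w=r.grab_frame("wrist")
Rt=R.from_rotvec(o["orientation"]).as_matrix(); print("tool",np.round(Rt,3))
# where tip pixels lie on plane tool-z = 0 (through tcp): inner pad tips
Tc=w["cam_to_world"]; 
for uv in [(208,315),(443,315),(455,315),(195,315)]:
    d=Rt.T@Tc[:3,:3]@np.linalg.solve(w["camera_matrix"],[*uv,1.]); c0=Rt.T@(Tc[:3,3]-o["tcp_pos"])
    # at tool x=+-.0425
    for X in(-.0425,.0425): print(uv,X,np.round(c0+d*(X-c0[0])/d[0],4))
E
```

```text
scene case_yellow 0.82 [273. 212. 325. 246.] [0.455 0.016]
scene case_blue 0.58 [212. 237. 264. 275.] [ 0.468 -0.135]
scene case_green 0.66 [336. 195. 382. 234.] [0.474 0.161]
scene token_yellow 0.8 [487. 272. 512. 294.] [0.78  0.319]
scene token_yellow 0.73 [401. 317. 416. 331.] [0.78  0.097]
scene board 0.85 [407. 121. 451. 195.] [0.377 0.42 ]
scene board 0.48 [330. 346. 349. 362.] [ 0.778 -0.054]
scene rack 0.93 [391. 160. 449. 214.] [0.459 0.337]
scene rack 0.49 [212. 225. 468. 395.] [ 0.69  -0.005]
scene trigger_top 0.78 [135. 258. 147. 272.] [ 0.398 -0.324]
scene foundation 0.96 [448. 190. 465. 235.] [0.571 0.364]
scene foundation 0.37 [405. 119. 451. 194.] [0.37  0.423]
scene foundation 0.18 [353. 333. 374. 346.] [0.771 0.002]
scene cream 0.82 [128. 359. 164. 402.] [ 0.669 -0.385]
scene cream 0.48 [216. 227. 469. 394.] [ 0.693 -0.001]
scene lipstick 0.62 [135. 303. 160. 338.] [ 0.544 -0.349]
scene perfume 0.56 [464. 211. 487. 250.] [0.638 0.367]
scene rail 0.8 [214. 227. 469. 394.] [ 0.693 -0.003]
scene rail 0.41 [394. 162. 449. 211.] [0.458 0.344]
side case_blue 0.81 [374. 23
[... 481 characters left out ...]
de cream 0.64 [344. 333. 383. 384.] [0.474 0.162]
side lipstick 0.69 [254. 402. 279. 444.] [0.61  0.328]
side lipstick 0.55 [366. 167. 372. 196.] [ 0.569 -0.375]
side perfume 0.87 [222. 400. 249. 437.] [0.664 0.335]
side rail 0.82 [197. 189. 371. 395.] [0.671 0.046]
tool [[ 0.438 -0.    -0.899]
 [ 0.899  0.     0.438]
 [ 0.    -1.     0.   ]]
(208, 315) -0.0425 [-0.0425 -0.0328  0.0054]
(208, 315) 0.0425 [ 0.0425 -0.2959  0.1407]
(443, 315) -0.0425 [-0.0425 -0.2951  0.1403]
(443, 315) 0.0425 [ 0.0425 -0.0436  0.011 ]
(455, 315) -0.0425 [-0.0425 -0.2835  0.1343]
(455, 315) 0.0425 [ 0.0425 -0.0548  0.0167]
(195, 315) -0.0425 [-0.0425 -0.0465  0.0124]
(195, 315) 0.0425 [ 0.0425 -0.2828  0.134 ]
```

```bash
python3 -c "
import cv2
for n in ['scene','side']:
    i=cv2.imread(f'pics/{n}_r0.png'); print(i.shape)"
```

```text
(560, 800, 3)
(560, 800, 3)
```

View pics/scene_r0.png

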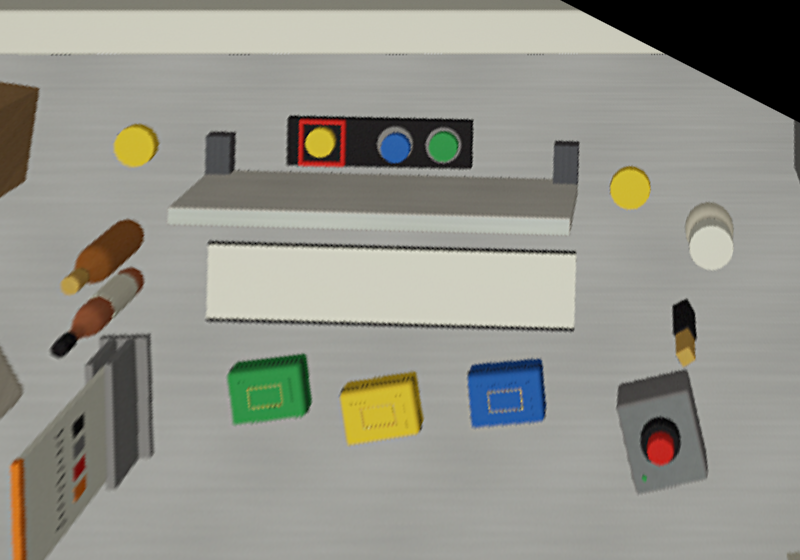

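View pics/side_r0.png

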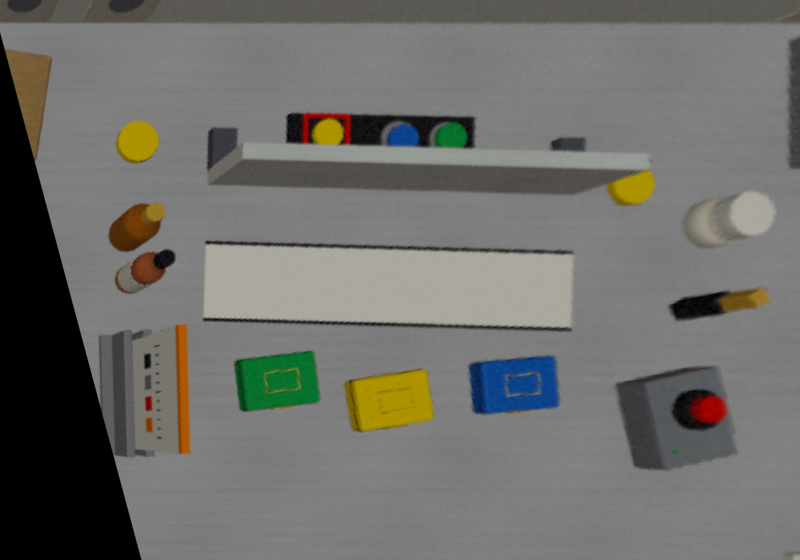

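View pics/crop0.png

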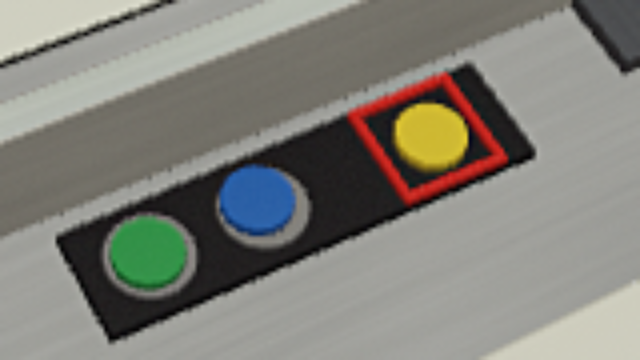

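The crop confirms the call: yellow lies in the red frame. Blue and green lie on the plain grey places. Now precise measurements and a closer look at the fingers.

```bash
python3 - <<'E'
from h import *
w=cv2.imread("pics/wrist0.png")[290:480,:]; cv2.imwrite("pics/wcrop.png",cv2.resize(w,(800,238)))
for n in ["scene","side"]:
    f=np.load(n+"0.npy",allow_pickle=True).item()
    s=2000
    # strip at z=0
    x0,x1,y0,y1=.5,.68,-.26,.28
    g=rect(f,0,x0,x1,y0,y1,s)
    m=((g.min(2)>180)).astype(np.uint8)
    m=cv2.morphologyEx(m,cv2.MORPH_OPEN,np.ones((9,9)))
    k,_=cv2.findContours(m,0,2); 
    for c in sorted(k,key=cv2.contourArea)[-2:]:
        q=cv2.minAreaRect(c); print(n,"strip",np.round([x1-q[0][1]/s,y1-q[0][0]/s],4),np.round(np.array(q[1])/s,4),round(q[2],2))
    # cases at top z=.022
    x0,x1,y0,y1=.36,.54,-.22,.24
    g=rect(f,.022,x0,x1,y0,y1,s); hsv=cv2.cvtColor(g,cv2.COLOR_BGR2HSV)
    for nm,lo,hi in [("blue",100,125),("yellow",20,32),("green",50,80)]:
        m=((hsv[...,0]>=lo)&(hsv[...,0]<=hi)&(hsv[...,1]>130)).astype(np.uint8)
        m=cv2.morphologyEx(m,cv2.MORPH_CLOSE,np.ones((15,15)))
        k,_=cv2.findContours(m,0,2); c=max(k,key=cv2.contourArea); q=cv2.minAreaRect(c)
        print(n,nm,np.round([x1-q[0][1]/s,y1-q[0][0]/s],4),np.round(np.array(q[1])/s,4),round(q[2],2))
        if nm=="yellow": cv2.imwrite(f"pics/{n}_y.png",g[::2,::2])
    # board top plane z=.156, orange edge
    x0,x1,y0,y1=.25,.65,.2,.45
    g=rect(f,.156,x0,x1,y0,y1,s); hsv=cv2.cvtColor(g,cv2.COLOR_BGR2HSV)
    m=((hsv[...,0]>=8)&(hsv[...,0]<=18)&(hsv[...,1]>180)&(hsv[...,2]>150)).astype(np.uint8)
    k,_=cv2.findContours(m,0,2)
    for c in sorted(k,key=cv2.contourArea)[-2:]:
        q=cv2.minAreaRect(c); print(n,"orange",np.round([x1-q[0][1]/s,y1-q[0][0]/s],4),np.round(np.array(q[1])/s,4),round(q[2],2))
    cv2.imwrite(f"pics/{n}_b.png",g)
    g=rect(f,.041,.3,.5,-.4,-.2,s); cv2.imwrite(f"pics/{n}_t.png",g)
    hsv=cv2.cvtColor(g,cv2.COLOR_BGR2HSV); m=(((hsv[...,0]<8)|(hsv[...,0]>172))&(hsv[...,1]>150)).astype(np.uint8)
    k,_=cv2.findContours(m,0,2); c=max(k,key=cv2.contourArea); q=cv2.minAreaRect(c); print(n,"red",np.round([.5-q[0][1]/s,-.2-q[0][0]/s],4),np.round(np.array(q[1])/s,4))
    # rail top z=.08
    g=rect(f,.08,.55,.8,-.3,.3,1300); cv2.imwrite(f"pics/{n}_rail.png",g)
a=np.hstack([cv2.imread(f"pics/{n}_t.png") for n in("scene","side")]); cv2.imwrite("pics/t.png",a)
a=np.vstack([cv2.resize(cv2.imread(f"pics/{n}_rail.png"),(750,312)) for n in("scene","side")])[:600]; cv2.imwrite("pics/rail.png",a)
a=np.hstack([cv2.resize(cv2.imread(f"pics/{n}_b.png"),(375,600)) for n in("scene","side")]); cv2.imwrite("pics/b.png",a)
E
```

```text
scene strip [ 0.669  -0.1626] [0.0942 0.0163] 2.05
scene strip [0.5928 0.0117] [0.4593 0.0889] 1.61
scene blue [ 0.4784 -0.1376] [0.0754 0.0916] 85.17
scene yellow [0.4599 0.015 ] [0.0752 0.0958] 80.84
scene green [0.483  0.1513] [0.0736 0.0966] 83.01
scene orange [0.4577 0.3393] [0.1295 0.0086] 88.47
scene red [ 0.4292 -0.3253] [0.0405 0.0335]
side blue [ 0.468  -0.1204] [0.0629 0.1045] 84.92
side yellow [0.4485 0.0315] [0.0653 0.102 ] 80.76
side green [0.4724 0.1681] [0.0629 0.0971] 82.94
side orange [0.4553 0.3451] [0.1296 0.0086] 88.39
side red [ 0.4377 -0.3307] [0.035  0.0455]
```

View pics/wcrop.png

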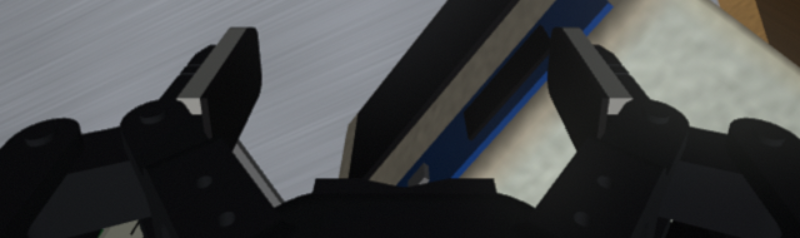

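View pics/rail.png

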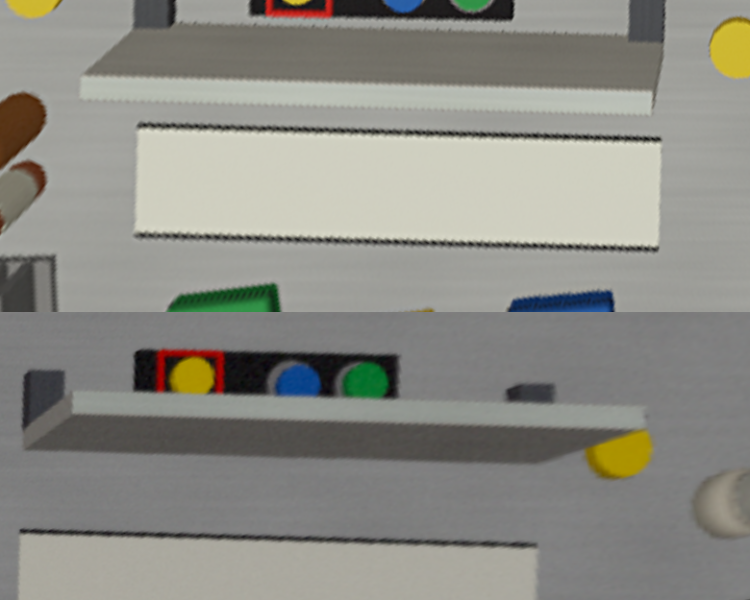

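View pics/b.png

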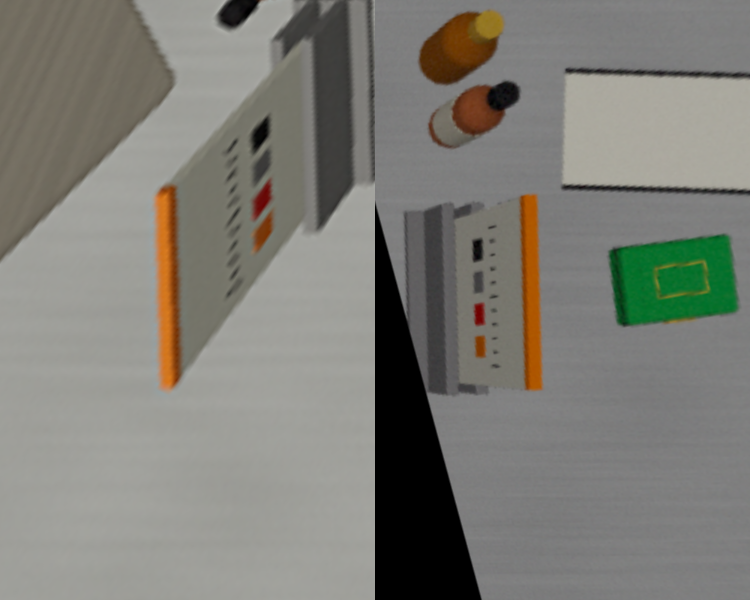

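View pics/t.png

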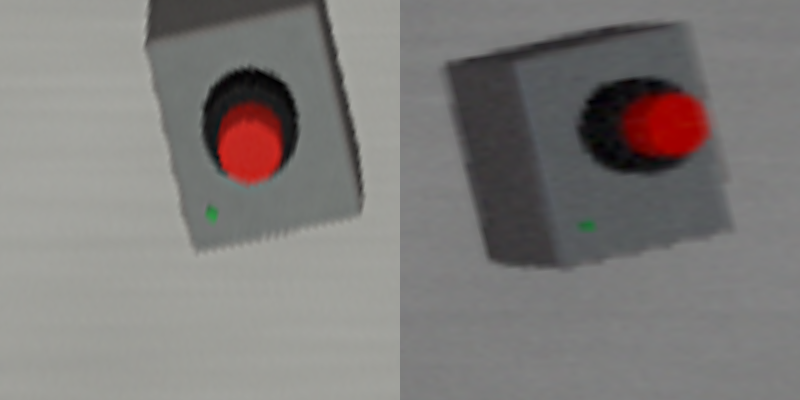

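```bash
cat > fit.py <<'E'
from h import *
from scipy.optimize import minimize
def boxpts(x,y,a,dx,dy,h,z0=0):
    c,s=np.cos(a),np.sin(a); return [np.array([x+c*u-s*v,y+s*u+c*v,z]) for u in(-dx/2,dx/2) for v in(-dy/2,dy/2) for z in (z0,z0+h)]
def hullmask(f,pts,sh):
    m=np.zeros(sh,np.uint8); p=np.array([proj(f,q) for q in pts])
    hull=cv2.convexHull(p.astype(np.float32)); cv2.fillConvexPoly(m,np.round(hull*16).astype(np.int32),255,cv2.LINE_AA,4); return m/255.
def cmask(f,lo,hi,smin,vmin,near,rad):
    hsv=cv2.cvtColor(f["image"],cv2.COLOR_RGB2HSV)
    m=((hsv[...,0]>=lo)&(hsv[...,0]<=hi)&(hsv[...,1]>smin)&(hsv[...,2]>vmin)).astype(np.uint8)
    c=proj(f,near); Y,X=np.mgrid[:480,:640]; m[(X-c[0])**2+(Y-c[1])**2>rad**2]=0
    m=cv2.morphologyEx(m,cv2.MORPH_CLOSE,np.ones((5,5)))
    return m.astype(float)
def fitbox(fs,masks,p0,dims,z0=0):
    def cost(p): return sum(np.abs(hullmask(f,boxpts(p[0],p[1],p[2]/10,*dims,z0),m.shape)-m).sum()/m.sum() for f,m in zip(fs,masks))
    p0=np.array(p0,float);p0[2]*=10
    b=minimize(cost,p0,method="Nelder-Mead",options=dict(initial_simplex=[p0,p0+[.01,0,0],p0+[0,.01,0],p0+[0,0,.8]],xatol=1e-4,fatol=1e-4))
    return b.x*[1,1,.1],b.fun
E
python3 - <<'E'
from fit import *
fs=[np.load(n+"0.npy",allow_pickle=True).item() for n in("scene","side")]
for nm,lo,hi,p in [("yellow",18,34,(.455,.023,.16)),("blue",100,125,(.473,-.13,.08)),("green",50,80,(.478,.16,.12))]:
    for F in (fs,fs[:1],fs[1:]):
        M=[cmask(f,lo,hi,110,60,(*p[:2],.01),45) for f in F]
        b,c=fitbox(F,M,p,(.064,.09,.022)); print(nm,np.round(b,4),round(np.degrees(b[2]),2),round(c,3))
# strip side
s=2000;x0,x1,y0,y1=.5,.66,-.26,.28
for f,t in zip(fs,(180,150)):
    g=rect(f,0,x0,x1,y0,y1,s); m=(g.min(2)>t).astype(np.uint8); m=cv2.morphologyEx(m,cv2.MORPH_OPEN,np.ones((41,41)))
    k,_=cv2.findContours(m,0,2); q=cv2.minAreaRect(max(k,key=cv2.contourArea)); print("strip",np.round([x1-q[0][1]/s,y1-q[0][0]/s],4),np.round(np.array(q[1])/s,4),round(q[2],2))
# trigger triangulate: bright red top centre; scene/side from rect pics at z=.041
def ray(f,X):
    o=f["cam_to_world"][:3,3]; d=np.array(X)-o; return o,d/np.linalg.norm(d)
def tri(X1,X2):
    o1,d1=ray(fs[0],X1);o2,d2=ray(fs[1],X2); A=np.zeros((3,3));b=np.zeros(3)
    for o,d in((o1,d1),(o2,d2)):
        Q=np.eye(3)-np.outer(d,d);A+=Q;b+=Q@o
    return np.linalg.solve(A,b)
print("trig",tri((.5-145/2000,-.2-250/2000,.041),(.5-125/2000,-.2-275/2000,.041)))
print("board",tri((.4577,.3393,.156),(.4553,.3451,.156)))
E
```

```text
yellow [0.4499 0.0209 0.1435] 8.22 0.34
yellow [0.4471 0.0198 0.1862] 10.67 0.205
yellow [0.45   0.0211 0.133 ] 7.62 0.132
blue [ 0.4692 -0.1344  0.0807] 4.62 0.382
blue [ 0.468 -0.135 -0.006] -0.34 0.212
blue [ 0.4701 -0.1331  0.1065] 6.1 0.164
green [0.4741 0.1589 0.1385] 7.93 0.38
green [0.4723 0.1579 0.2223] 12.74 0.232
green [0.4738 0.1598 0.1536] 8.8 0.144
strip [0.5929 0.0114] [0.4584 0.0883] 1.63
strip [0.593  0.0156] [0.4567 0.0885] 1.55
trig [ 0.43712543 -0.32487231  0.05093067]
board [0.45486364 0.34278951 0.15246932]
```

>>> send_rows --pt "0 0 0 9.2 1" --pt "0 0 0 9.2 1" --pt "0 0 0 9.2 1" --pt "0 0 0 9.2 1" --pt "0 0 0 9.2 1" --pt "0 0 0 9.0 1"

```text
clock: 2.25
tcp_pos: [0.2959, 0.6067, 0.2075]
orientation: [-1.567, -0.119, 0.119]
contact_force: [0.7, 0.8, -0.9]
grip_width: 0.0852
```

```bash
cat > go.py <<'E'
from bench import r
from h import *
def st():
    o=r.get_obs(); Rt=R.from_rotvec(o["orientation"]).as_matrix(); a=np.degrees(np.arctan2(Rt[1,0],Rt[0,0]))
    print("t",round(float(o["clock"]),2),"tcp",np.round(o["tcp_pos"],4),"yaw",round(a,2),"F",np.round(o["contact_force"],1),"w",round(float(o["grip_width"]),4),"tilt",np.round(Rt[:,1],3),"q",np.round(o["joints"],2))
    return o,Rt
def to(x,y,z):
    o,Rt=st(); d=Rt.T@(np.array([x,y,z])-o["tcp_pos"]); print("cm",np.round(d*100,2))
E
python3 -c "
from go import *
to(.45,.021,.15)"
```

```text
t 2.25 tcp [0.2959 0.6067 0.2075] yaw 8.7 F [ 0.7  0.8 -0.9] w 0.0852 tilt [-0.  0. -1.] q [-1.37  0.48  0.23  1.57 -0.12  1.11 -0.96]
cm [  6.37   5.75 -60.23]
```

>>> send_rows --pt "0.5 0 -4 0 1" --pt "0.5 0 -5 0 1" --pt "0.5 0 -5 0 1" --pt "0.5 0 -5 0 1" --pt "0.5 0 -5 0 1" --pt "0.5 0 -5 0 1" --pt "0.5 0 -5 0 1" --pt "0.5 0 -5 0 1" --pt "0.5 0 -5 0 1" --pt "0.5 0.5 -5 0 1" --pt "0.5 2 -5 0 1" --pt "0.5 2.5 -5 0 1"

```text
clock: 3.75
tcp_pos: [0.4485, 0.0322, 0.1578]
orientation: [-1.566, -0.126, 0.122]
contact_force: [0.8, 0.8, -0.0]
grip_width: 0.0857
```

```bash
python3 -c "
from go import *
to(.45,.021,.08)
for n in ['wrist','side']: cv2.imwrite('pics/%s1.png'%n,r.grab_frame(n)['image'][:,:,::-1])"
```

```text
t 3.75 tcp [0.4485 0.0322 0.1578] yaw 9.03 F [ 0.8  0.8 -0. ] w 0.0857 tilt [ 0.003  0.001 -1.   ] q [-0.71  0.17  0.56  2.16 -0.13  0.84  0.09]
cm [-0.04  7.78 -1.14]
```

View pics/wrist1.png

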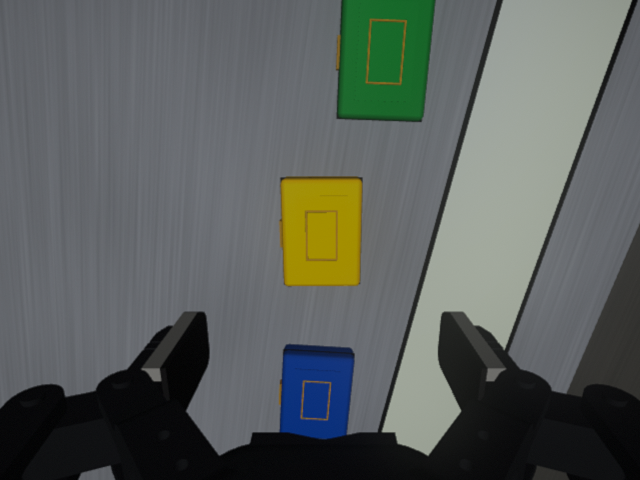

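View pics/side1.png

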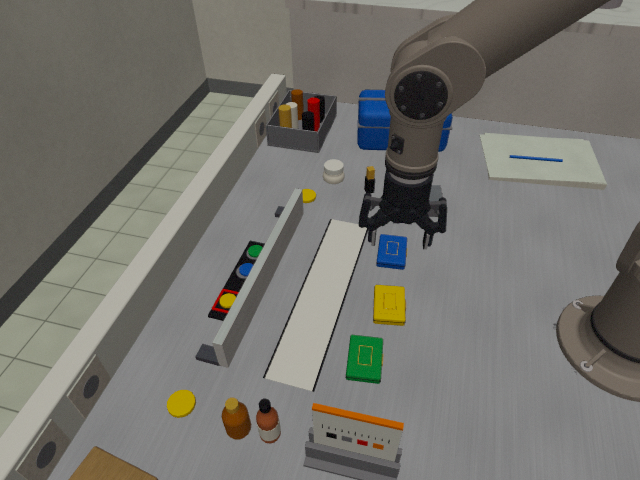

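```bash
python3 - <<'E'
from go import *
from fit import *
o,Rt=st()
fw=r.grab_frame("wrist"); fsd=r.grab_frame("side")
for f in (fw,fsd): print("tcp px",proj(f,o["tcp_pos"]), "table below",proj(f,[*o["tcp_pos"][:2],0]))
m=cmask(fw,18,34,110,60,(.45,.021,.02),120)
b,c=fitbox([fw],[m],(.45,.021,.15),(.064,.09,.022)); print(b,np.degrees(b[2]),c)
k,_=cv2.findContours(m.astype(np.uint8),0,2); q=cv2.minAreaRect(max(k,key=cv2.contourArea)); print(q)
for uv in cv2.boxPoints(q): print(back(fw,uv,.022))
E
```

```text
t 3.85 tcp [0.4467 0.0277 0.156 ] yaw 8.54 F [ 0.4 -0.6  0.7] w 0.0854 tilt [-0.002 -0.003 -1.   ] q [-0.7   0.18  0.56  2.16 -0.12  0.84  0.09]
tcp px [322.43198622 294.03570941] table below [322.98700393 217.03900702]
tcp px [397.05964884 257.92232585] table below [389.35670944 309.36224045]
[0.4489088  0.02121737 0.16990563] 9.734875229803604 0.06730690469707133
((324.0, 226.0), (110.0, 82.0), 90.0)
[0.41073756 0.06359515 0.022     ]
[0.47209326 0.07284055 0.022     ]
[ 0.48819264 -0.01537749  0.022     ]
[ 0.42143324 -0.02545966  0.022     ]
```

```bash
python3 - <<'E'
from go import *
f=r.grab_frame("side"); o,Rt=st()
for t in (-.04,-.03,-.02,-.01,0,.014):
    print(t,[np.round(proj(f,o["tcp_pos"]+Rt@np.array([s*.05,t,0])),0).tolist() for s in(-1,1)])
cv2.imwrite("pics/sc.png",cv2.resize(np.ascontiguousarray(f["image"][170:330,330:480,::-1]),None,fx=4,fy=4,interpolation=2))
E
```

```text
t 4.0 tcp [0.4476 0.0336 0.1577] yaw 8.98 F [-0.3  0.3 -0. ] w 0.0854 tilt [ 0.  0. -1.] q [-0.71  0.17  0.56  2.16 -0.12  0.84  0.08]
-0.04 [[427.0, 246.0], [370.0, 242.0]]
-0.03 [[426.0, 250.0], [370.0, 246.0]]
-0.02 [[425.0, 254.0], [370.0, 250.0]]
-0.01 [[424.0, 258.0], [369.0, 254.0]]
0 [[424.0, 261.0], [369.0, 258.0]]
0.014 [[423.0, 267.0], [368.0, 263.0]]
```

View pics/sc.png

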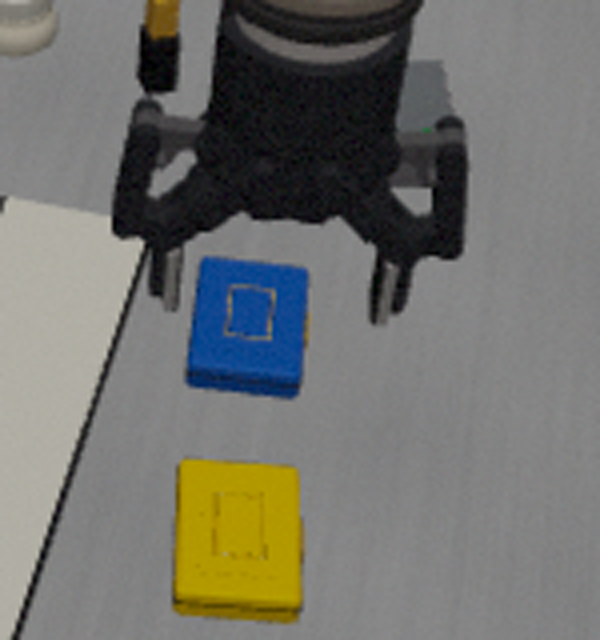

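>>> send_rows --pt "0.1 2.5 -0.6 -0.3 1" --pt "0.1 3 -0.6 -0.3 1" --pt "0 3 0 0 1" --pt "0 2.2 0 0 1" --pt "0 0 0 0 1"

```text
clock: 4.62
tcp_pos: [0.4506, 0.0231, 0.0498]
orientation: [-1.567, -0.132, 0.135]
contact_force: [-0.0, -0.6, -0.8]
grip_width: 0.0854
```

```bash
python3 - <<'E'
from go import *
f=r.grab_frame("side"); o,Rt=st(); to(.4495,.021,.02)
cv2.imwrite("pics/sc2.png",cv2.resize(np.ascontiguousarray(f["image"][220:350,330:480,::-1]),None,fx=4,fy=4,interpolation=2))
cv2.imwrite("pics/w2.png",r.grab_frame("wrist")["image"][:,:,::-1])
E
```

```text
t 4.67 tcp [0.4514 0.023  0.0507] yaw 9.71 F [0.9 0.2 1.1] w 0.0853 tilt [-0.  0. -1.] q [-0.58  0.39  0.47  2.23 -0.31  0.59  0.29]
t 4.67 tcp [0.4514 0.023  0.0507] yaw 9.71 F [0.9 0.2 1.1] w 0.0853 tilt [-0.  0. -1.] q [-0.58  0.39  0.47  2.23 -0.31  0.59  0.29]
cm [-0.22  3.07 -0.16]
```

View pics/sc2.png

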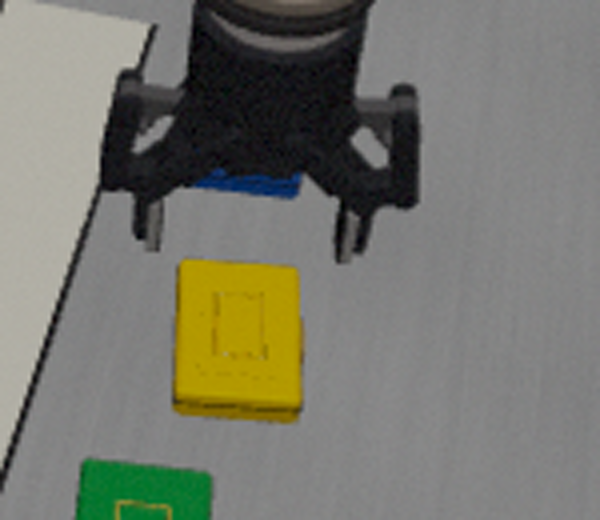

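View pics/w2.png

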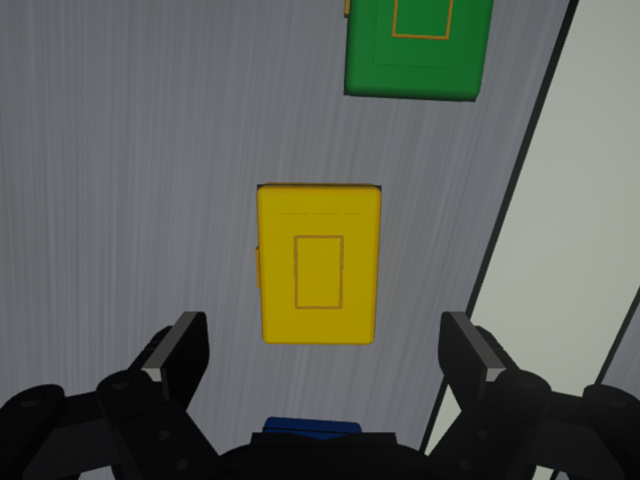

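```bash
python3 - <<'E'
from go import *
o,Rt=st()
for n in("side","scene"):
  f=r.grab_frame(n)
  for t in (-.05,-.04,-.03,-.02,0,.014):
    print(n,t,[np.round(proj(f,o["tcp_pos"]+Rt@np.array([s*.0425,t,0])),0).tolist() for s in(-1,1)])
cv2.imwrite("pics/sc3.png",cv2.resize(np.ascontiguousarray(f["image"][120:300,220:400,::-1]),None,fx=3.3,fy=3.3,interpolation=2))
E
```

```text
t 4.72 tcp [0.4519 0.0228 0.0512] yaw 9.69 F [-0.8  0.8 -0.4] w 0.0852 tilt [ 0.001  0.001 -1.   ] q [-0.58  0.38  0.47  2.23 -0.31  0.59  0.29]
side -0.05 [[414.0, 276.0], [370.0, 274.0]]
side -0.04 [[413.0, 280.0], [370.0, 277.0]]
side -0.03 [[413.0, 283.0], [369.0, 280.0]]
side -0.02 [[412.0, 286.0], [369.0, 284.0]]
side 0 [[411.0, 293.0], [368.0, 290.0]]
side 0.014 [[410.0, 297.0], [368.0, 294.0]]
scene -0.05 [[289.0, 187.0], [312.0, 209.0]]
scene -0.04 [[289.0, 190.0], [312.0, 212.0]]
scene -0.03 [[289.0, 194.0], [312.0, 216.0]]
scene -0.02 [[289.0, 197.0], [312.0, 219.0]]
scene 0 [[290.0, 204.0], [312.0, 226.0]]
scene 0.014 [[290.0, 208.0], [312.0, 230.0]]
```

View pics/sc3.png

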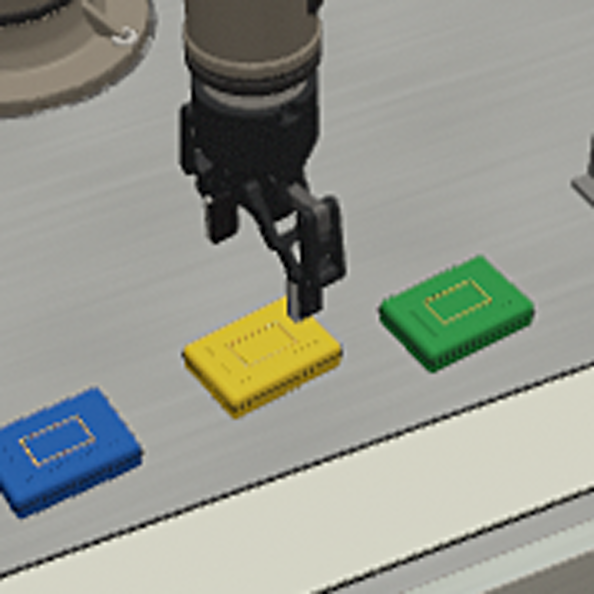

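>>> send_rows --pt "-0.25 2 -0.2 0 1" --pt "0 2 0 0 1" --pt "0 1 0 0 1" --pt "0 0 0 0 1"

```text
clock: 5.32
tcp_pos: [0.4493, 0.0195, 0.0006]
orientation: [-1.567, -0.131, 0.132]
contact_force: [0.1, -0.3, -0.3]
grip_width: 0.0856
```

```bash
python3 - <<'E'
from go import *
st()
a=[]
for n,(u,v) in(("side",(330,220)),("scene",(220,150))):
  f=r.grab_frame(n); a.append(cv2.resize(np.ascontiguousarray(f["image"][v:v+130,u:u+130,::-1]),None,fx=3,fy=3,interpolation=2))
cv2.imwrite("pics/sc4.png",np.hstack(a))
E
```

```text
t 5.33 tcp [0.4493 0.0195 0.0006] yaw 9.6 F [ 0.1 -0.3 -0.3] w 0.0856 tilt [-0.  0. -1.] q [-0.5   0.48  0.39  2.25 -0.4   0.47  0.38]
```

View pics/sc4.png

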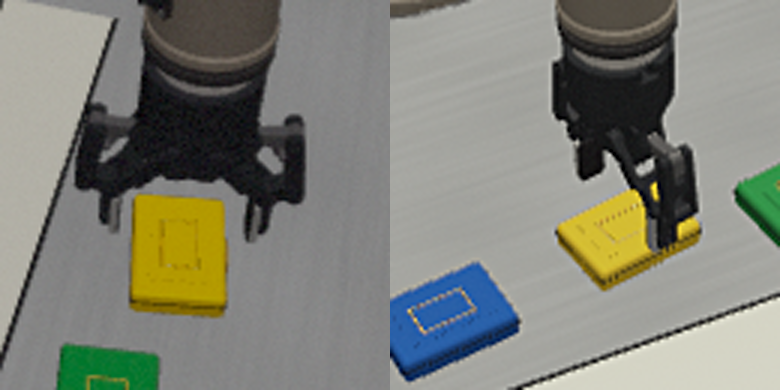

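>>> send_rows --pt "0 0.8 0 0 1" --pt "0 0.8 0.1 0 1" --pt "0 0 0 0 1"

```text
clock: 5.8
tcp_pos: [0.4485, 0.0205, -0.0161]
orientation: [-1.567, -0.131, 0.133]
contact_force: [0.3, -0.2, 0.3]
grip_width: 0.0852
```

```bash
python3 - <<'E'
from go import *
st()
a=[]
for n,(u,v) in(("side",(330,220)),("scene",(220,150))):
  f=r.grab_frame(n); a.append(cv2.resize(np.ascontiguousarray(f["image"][v:v+130,u:u+130,::-1]),None,fx=3,fy=3,interpolation=2))
cv2.imwrite("pics/sc5.png",np.hstack(a))
E
```

```text
t 5.8 tcp [ 0.4485  0.0205 -0.0161] yaw 9.61 F [ 0.3 -0.2  0.3] w 0.0852 tilt [-0.001 -0.    -1.   ] q [-0.48  0.52  0.36  2.26 -0.43  0.43  0.4 ]
```

View pics/sc5.png

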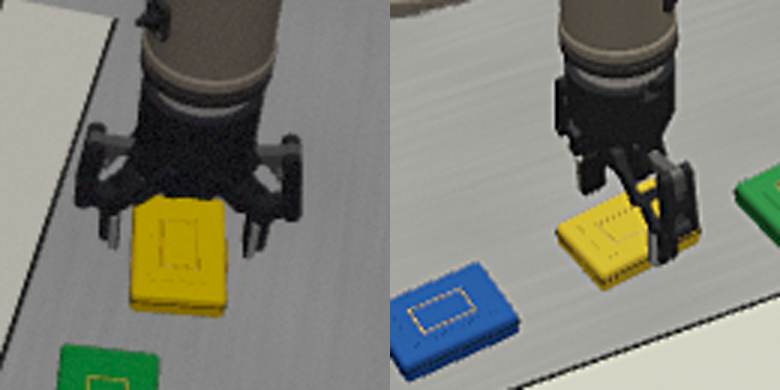

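```bash
python3 - <<'E'
from go import *
o,Rt=st()
for n in("side","scene"):
  f=r.grab_frame(n)
  for z in (0,.01,.02,.03):
    p=o["tcp_pos"].copy() if hasattr(o["tcp_pos"],"copy") else np.array(o["tcp_pos"]); p=np.array(p); p[2]=z
    print(n,z,[np.round(proj(f,p+Rt@np.array([s*.0425,0,0])),0).tolist() for s in(-1,1)])
E
```

```text
t 5.9 tcp [ 0.4489  0.0204 -0.0157] yaw 9.6 F [1.  0.6 0.1] w 0.0852 tilt [-0. -0. -1.] q [-0.48  0.52  0.36  2.26 -0.43  0.43  0.4 ]
side 0 [[409.0, 308.0], [369.0, 305.0]]
side 0.01 [[410.0, 305.0], [369.0, 302.0]]
side 0.02 [[411.0, 302.0], [369.0, 299.0]]
side 0.03 [[411.0, 299.0], [369.0, 296.0]]
scene 0 [[289.0, 219.0], [311.0, 241.0]]
scene 0.01 [[289.0, 216.0], [310.0, 238.0]]
scene 0.02 [[289.0, 213.0], [310.0, 235.0]]
scene 0.03 [[288.0, 210.0], [310.0, 232.0]]
```

>>> send_rows --pt "0 0 0 0 0.6" --pt "0 0 0 0 0.6" --pt "0 0 0 0 0.6" --pt "0 0 0 0 0.6" --force 25

```text
clock: 6.5
tcp_pos: [0.4492, 0.0204, -0.0152]
orientation: [-1.567, -0.132, 0.131]
contact_force: [-0.4, 0.5, 5.2]
grip_width: 0.0636
```

```bash
python3 - <<'E'
from go import *
st()
c,s=np.cos(np.radians(-1.6)),np.sin(np.radians(-1.6))
to(.593,.018,-.0157)
E
```

```text
t 6.5 tcp [ 0.4492  0.0204 -0.0152] yaw 9.58 F [-0.4  0.5  5.2] w 0.0636 tilt [ 0.  0. -1.] q [-0.48  0.51  0.36  2.26 -0.43  0.43  0.4 ]
t 6.5 tcp [ 0.4492  0.0204 -0.0152] yaw 9.58 F [-0.4  0.5  5.2] w 0.0636 tilt [ 0.  0. -1.] q [-0.48  0.51  0.36  2.26 -0.43  0.43  0.4 ]
cm [14.14  0.05 -2.63]
```

>>> send_rows --pt "0.6 0 -0.1 0 0.6" --pt "1.4 0 -0.25 0 0.6" --pt "1.5 0 -0.28 0 0.6" --pt "1.5 0 -0.28 0 0.6" --pt "1.5 0 -0.28 0 0.6" --pt "1.5 0 -0.28 0 0.6" --pt "1.5 0 -0.28 0 0.6" --pt "1.5 0 -0.28 0 0.6" --pt "1.5 0 -0.28 0 0.6" --pt "1.0 0 -0.2 0 0.6" --pt "0.6 0 -0.1 0 0.6"

```text
clock: 7.88
tcp_pos: [0.5912, 0.018, -0.0154]
orientation: [-1.566, -0.129, 0.134]
contact_force: [-6.3, -0.9, 10.3]
grip_width: 0.0633
```

>>> send_rows --pt "0 0 0 2.5 0.6" --pt "0 0 0 3.5 0.6" --pt "0 0 0 3.5 0.6" --pt "0 0 0 1.7 0.6" --pt "0 0 0 0 0.6"

```text
clock: 8.5
tcp_pos: [0.5927, 0.0176, -0.0152]
orientation: [-1.571, 0.022, -0.023]
contact_force: [-0.2, -1.3, 6.0]
grip_width: 0.0633
```

```bash
python3 - <<'E'
from go import *
to(.593,.018,-.0157)
a=[]
for n,(u,v) in(("side",(270,210)),("scene",(250,180))):
  f=r.grab_frame(n); a.append(cv2.resize(np.ascontiguousarray(f["image"][v:v+150,u:u+150,::-1]),None,fx=2.6,fy=2.6,interpolation=2))
cv2.imwrite("pics/sc6.png",np.hstack(a))
cv2.imwrite("pics/w6.png",r.grab_frame("wrist")["image"][:,:,::-1])
E
```

```text
t 8.5 tcp [ 0.5927  0.0176 -0.0152] yaw -1.62 F [-0.2 -1.3  6. ] w 0.0633 tilt [ 0.001 -0.001 -1.   ] q [-0.46  0.68  0.44  1.93 -0.47  0.63  0.24]
cm [0.03 0.05 0.04]
```

View pics/sc6.png

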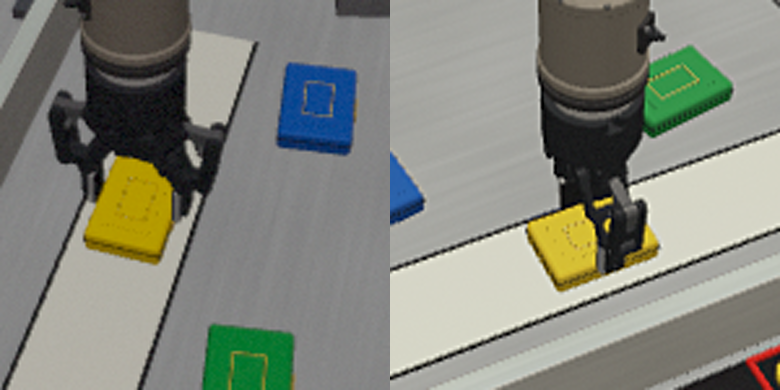

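View pics/w6.png

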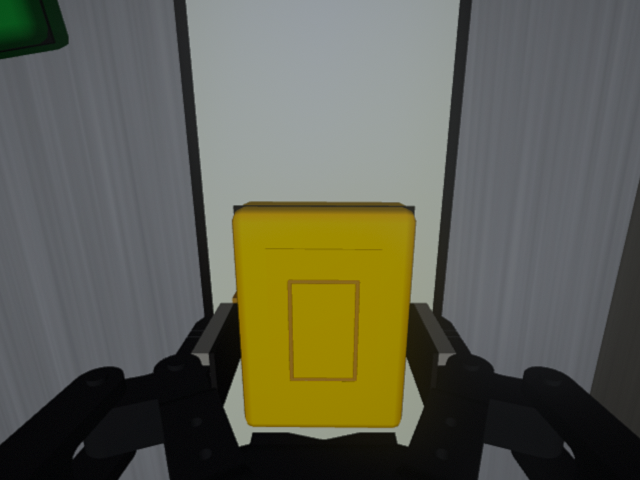

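>>> send_rows --pt "0 0 0 0 1" --pt "0 0 0 0 1" --pt "0 0 0 0 1" --pt "0 -1 0 0 1" --pt "0 -3 0 0 1" --pt "0 -5 0 0 1" --pt "0 -5 0 0 1" --pt "0 -5 0 10 1" --pt "0 0 0 10 1" --pt "0 0 0 10 1" --pt "0 0 0 10 1" --pt "0 0 0 10 1"

```text
clock: 10.15
tcp_pos: [0.5923, 0.0183, 0.1752]
orientation: [-1.452, 0.707, -0.707]
contact_force: [-0.1, 1.2, 0.4]
grip_width: 0.0857
```

>>> send_rows --pt "0 0 0 10 1" --pt "0 0 0 10 1" --pt "0 0 0 10 1" --pt "0 0 0 6.8 1" --pt "0 0 0 0 1"

```text
clock: 10.78
tcp_pos: [0.5923, 0.0183, 0.1748]
orientation: [-1.223, 1.188, -1.188]
contact_force: [0.6, -0.2, 0.8]
grip_width: 0.0854
```

```bash
python3 - <<'E'
from go import *
from fit import *
to(.4545,.343,.18)
F=[r.grab_frame(n) for n in("scene","side")]
for f,n in zip(F,"ab"):
  cv2.imwrite(f"pics/7{n}.png",f["image"][:,:,::-1])
M=[cmask(f,18,34,110,60,(.593,.018,.01),45) for f in F]
print(fitbox(F,M,(.593,.018,-.03),(.064,.09,.022)))
E
```

```text
t 10.78 tcp [0.5923 0.0183 0.1748] yaw -88.33 F [ 0.6 -0.2  0.8] w 0.0854 tilt [ 0. -0. -1.] q [-0.84  0.55  1.    1.84 -0.54  1.05 -1.18]
cm [-32.85  -0.52 -12.83]
(array([0.59310971, 0.01834105, 0.02635501]), np.float64(0.34953837882318173))
```

View pics/7a.png

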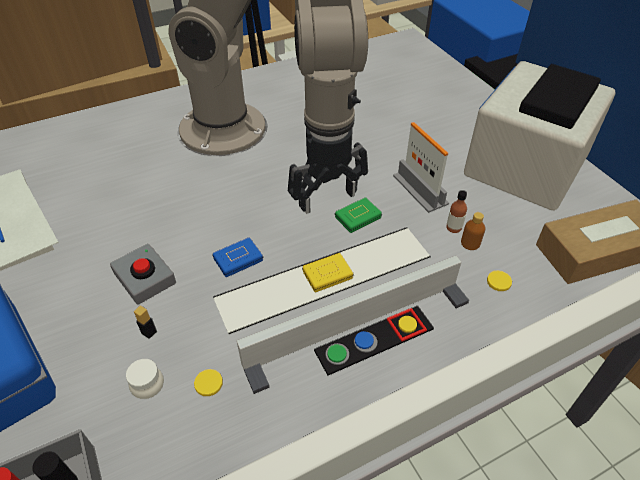

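>>> send_rows --pt "-3 0 -1.5 0 1" --pt "-5 0 -2 0 1" --pt "-5 0 -2 0 1" --pt "-5 0 -2 0 1" --pt "-5 0 -2 0 1" --pt "-5 0 -2 0 1" --pt "-4.8 0 -1.3 0 1" --pt "0 0 0 0 1"

```text
clock: 11.88
tcp_pos: [0.4532, 0.3475, 0.1741]
orientation: [-1.227, 1.182, -1.18]
contact_force: [-0.4, -1.2, -0.3]
grip_width: 0.0853
```

```bash
python3 - <<'E'
from go import *
to(.4545,.343,.113)
f=r.grab_frame("wrist"); cv2.imwrite("pics/w8.png",f["image"][:,:,::-1])
print(proj(f,[.4545,.343,.156]))
F=r.grab_frame("scene"); cv2.imwrite("pics/s8.png",F["image"][:,:,::-1])
g=rect(f,.156,.33,.6,.22,.46,2000); hsv=cv2.cvtColor(g,cv2.COLOR_BGR2HSV)
m=((hsv[...,0]>=8)&(hsv[...,0]<=18)&(hsv[...,1]>180)&(hsv[...,2]>130)).astype(np.uint8)
k,_=cv2.findContours(m,0,2); q=cv2.minAreaRect(max(k,key=cv2.contourArea)); print([.6-q[0][1]/2000,.46-q[0][0]/2000],np.array(q[1])/2000,q[2])
E
```

```text
t 11.88 tcp [0.4532 0.3475 0.1741] yaw -87.81 F [-0.4 -1.2 -0.3] w 0.0853 tilt [-0.001  0.001 -1.   ] q [-1.53  0.54  1.06  1.89 -0.55  1.04 -1.76]
cm [0.46 6.11 0.12]
[334.02725984 276.12713766]
[0.45471905517578126, 0.3446554183959961] [0.13066739 0.00841216] 88.46566009521484
```

View pics/w8.png

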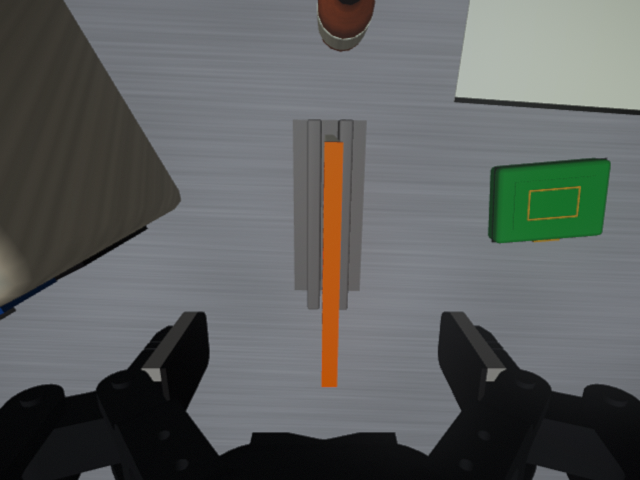

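View pics/s8.png

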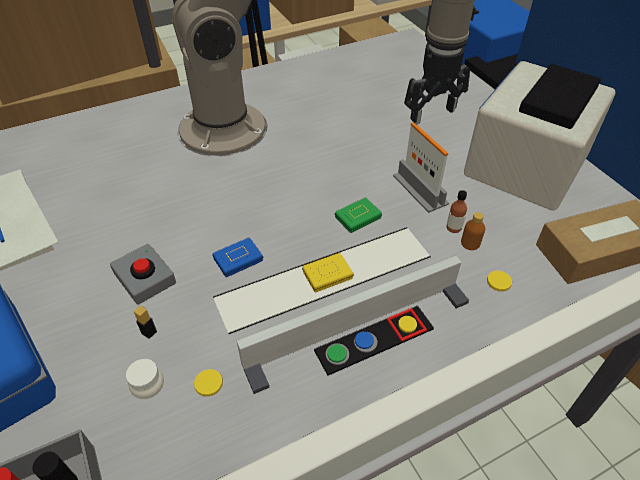

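>>> send_rows --pt "0.35 1 0.1 0.6 1" --pt "0 2 0 0 1" --pt "0 2 0 0 1" --pt "0 1 0 0 1" --pt "0 0 0 0 1"

```text
clock: 12.6
tcp_pos: [0.456, 0.3384, 0.1134]
orientation: [-1.219, 1.197, -1.197]
contact_force: [0.4, 0.4, -0.2]
grip_width: 0.0855
```

```bash
python3 - <<'E'
from go import *
to(.4545,.3437,.113)
a=[]
for n,(u,v) in(("side",(270,310)),("scene",(350,50))):
  f=r.grab_frame(n); a.append(cv2.resize(np.ascontiguousarray(f["image"][v:v+170,u:u+170,::-1]),None,fx=2.3,fy=2.3,interpolation=2))
cv2.imwrite("pics/s9.png",np.hstack(a))
E
```

```text
t 12.6 tcp [0.456  0.3384 0.1134] yaw -89.02 F [ 0.4  0.4 -0.2] w 0.0855 tilt [-0.001 -0.002 -1.   ] q [-1.45  0.61  0.98  1.95 -0.63  0.93 -1.71]
cm [-0.53  0.04 -0.14]
```

View pics/s9.png

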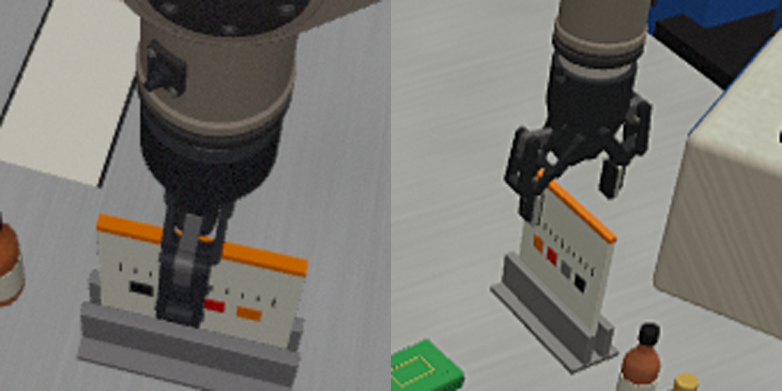

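>>> send_rows --pt "0 0 0 0 1"

```text
clock: 12.82
tcp_pos: [0.4569, 0.3393, 0.1151]
orientation: [-1.216, 1.196, -1.196]
contact_force: [-0.3, -0.1, 0.8]
grip_width: 0.085
```

```bash
python3 - <<'E'
from go import *
for i in range(3):
    f=r.grab_frame("wrist"); to(.4545,.3437,.113)
cv2.imwrite("pics/w9.png",f["image"][:,:,::-1])
E
```

```text
t 12.88 tcp [0.4567 0.3393 0.115 ] yaw -88.99 F [ 0.  -0.5 -0.3] w 0.0854 tilt [ 0.001  0.001 -1.   ] q [-1.46  0.61  0.98  1.94 -0.63  0.93 -1.71]
cm [-0.44  0.2  -0.22]
t 12.93 tcp [0.4567 0.3393 0.115 ] yaw -88.99 F [-0.5 -0.1  0.3] w 0.0852 tilt [ 0.001  0.001 -1.   ] q [-1.46  0.61  0.98  1.94 -0.63  0.93 -1.71]
cm [-0.44  0.2  -0.21]
t 12.97 tcp [0.4566 0.3393 0.1149] yaw -88.99 F [-0.6 -0.4 -0.1] w 0.0853 tilt [ 0.     0.001 -1.   ] q [-1.46  0.61  0.98  1.94 -0.63  0.93 -1.71]
cm [-0.45  0.19 -0.2 ]
```

View pics/w9.png

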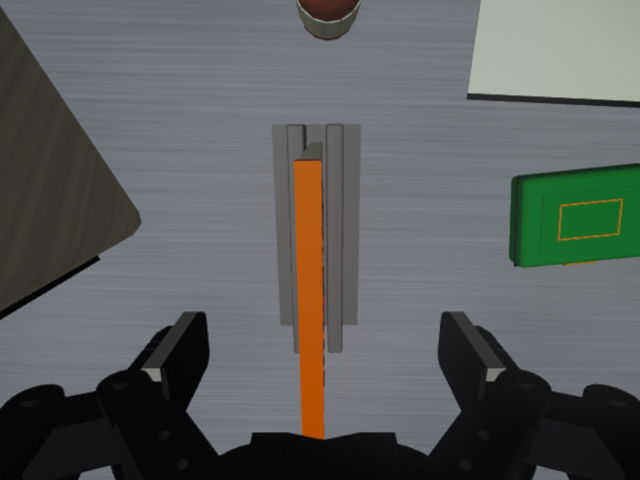

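>>> send_rows --pt "-0.45 0.2 -0.2 -0.5 1" --pt "0 0 0 0 1" --pt "0 0 0 0 0" --pt "0 0 0 0 0" --pt "0 0 0 0 0" --pt "0 0 0 0 0" --pt "0 0 0 0 0" --pt "0 0 0 0 0" --pt "0 0 0 0 0" --force 40

```text
clock: 14.1
tcp_pos: [0.4545, 0.3436, 0.1126]
orientation: [-1.221, 1.19, -1.19]
contact_force: [-0.3, 0.8, 1.9]
grip_width: 0.0069
```

```bash
python3 - <<'E'
from go import *
to(.4545,.3437,.113)
a=[]
for n,(u,v) in(("side",(270,310)),("scene",(350,50))):
  f=r.grab_frame(n); a.append(cv2.resize(np.ascontiguousarray(f["image"][v:v+170,u:u+170,::-1]),None,fx=2.3,fy=2.3,interpolation=2))
cv2.imwrite("pics/s10.png",np.hstack(a))
E
```

```text
t 14.1 tcp [0.4545 0.3436 0.1126] yaw -88.51 F [-0.3  0.8  1.9] w 0.0069 tilt [ 0.  0. -1.] q [-1.46  0.61  0.98  1.94 -0.64  0.93 -1.71]
cm [-0.01 -0.04  0.  ]
```

View pics/s10.png

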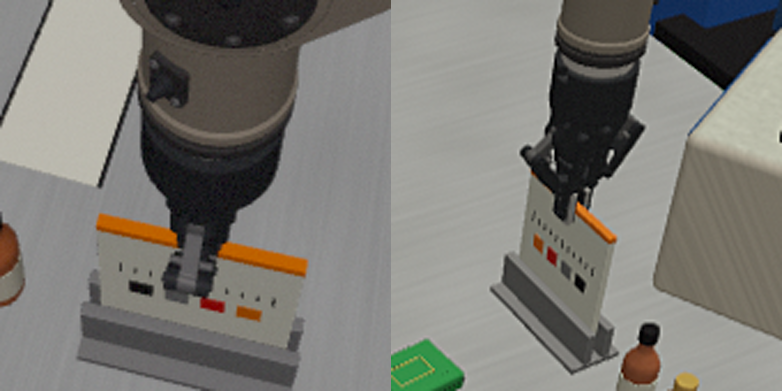

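>>> send_rows --pt "0 -1 0 0 0" --pt "0 -2 0 0 0" --pt "0 -3 0 0 0" --pt "0 -3 0 0 0" --pt "0 -2.4 0 0 0" --pt "2 0 0 0 0" --pt "4 0 0 0 0" --pt "4 0 0 0 0" --pt "4 0 0 0 0" --pt "4 0 0 0 0" --pt "2 0 0 0 0"

```text
clock: 15.58
tcp_pos: [0.4583, 0.1399, 0.2257]
orientation: [-1.221, 1.195, -1.192]
contact_force: [-0.6, 1.2, -2.5]
grip_width: 0.007
```

>>> send_rows --pt "0 0 0 -5 0" --pt "0 0 0 -8 0" --pt "0 0 0 -9 0" --pt "0 0 0 -9 0" --pt "0 0 0 -9 0" --pt "0 0 0 -9 0" --pt "0 0 0 -9 0" --pt "0 0 0 -9 0" --pt "0 0 0 -9 0" --pt "0 0 0 -7 0" --pt "0 0 0 -3.9 0" --pt "0 0 0 0 0"

```text
clock: 17.08
tcp_pos: [0.459, 0.1432, 0.2261]
orientation: [-1.571, 0.023, -0.022]
contact_force: [0.2, -0.5, -2.3]
grip_width: 0.0069
```

```bash
python3 - <<'E'
from go import *
to(.689,.0153,.2266)
f=r.grab_frame("scene"); cv2.imwrite("pics/s11.png",f["image"][:,:,::-1])
E
```

```text
t 17.07 tcp [0.459  0.1432 0.2261] yaw -1.64 F [ 0.2 -0.5 -2.3] w 0.0069 tilt [-0.001 -0.    -1.   ] q [-1.22  0.17  0.9   2.03 -0.15  1.02 -0.28]
cm [ 23.35  -0.07 -12.13]
```

View pics/s11.png

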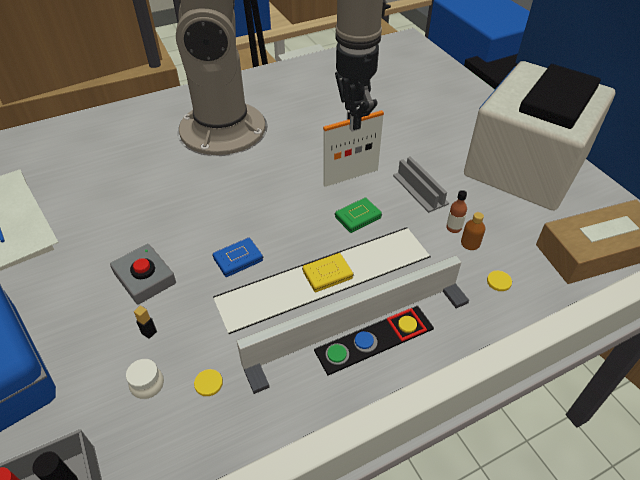

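>>> send_rows --pt "2 0 -1 0 0" --pt "4 0 -2 0 0" --pt "4 0 -2 0 0" --pt "4 0 -2.1 0 0" --pt "4 0 -2 0 0" --pt "3.3 0 -2 0 0" --pt "2 0 -1 0 0" --pt "0 0 0 0 0" --pt "0 0 0 0 0"

```text
clock: 18.25
tcp_pos: [0.6884, 0.0167, 0.2259]
orientation: [-1.57, 0.023, -0.021]
contact_force: [0.3, -0.5, -0.2]
grip_width: 0.0068
```

```bash
python3 - <<'E'
from go import *
to(.689,.0153,.1066)
for n in("scene","side"):
    f=r.grab_frame(n); cv2.imwrite(f"pics/{n}12.png",f["image"][:,:,::-1])
# case yaw
g=rect(f,.022,.53,.66,-.08,.12,2000)
for n in("scene","side"):
    f=r.grab_frame(n)
    g=rect(f,.022,.53,.66,-.08,.12,2000); hsv=cv2.cvtColor(g,cv2.COLOR_BGR2HSV)
    m=((hsv[...,0]>=18)&(hsv[...,0]<=34)&(hsv[...,1]>110)&(hsv[...,2]>60)).astype(np.uint8); m=cv2.morphologyEx(m,cv2.MORPH_CLOSE,np.ones((15,15)))
    k,_=cv2.findContours(m,0,2); q=cv2.minAreaRect(max(k,key=cv2.contourArea)); print(n,[.66-q[0][1]/2000,.12-q[0][0]/2000],np.array(q[1])/2000,q[2])
E
```

```text
t 18.25 tcp [0.6884 0.0167 0.2259] yaw -1.61 F [ 0.3 -0.5 -0.2] w 0.0068 tilt [-0.001  0.    -1.   ] q [-0.63  0.6   0.81  1.54 -0.45  1.2   0.23]
cm [ 0.08 11.93 -0.14]
scene [0.6002788200378418, 0.012341484069824216] [0.09299001 0.07633196] 1.9614176750183105
side [0.5911081695556641, 0.0291641845703125] [0.10200793 0.0667722 ] 1.7714698314666748
```

View pics/side12.png

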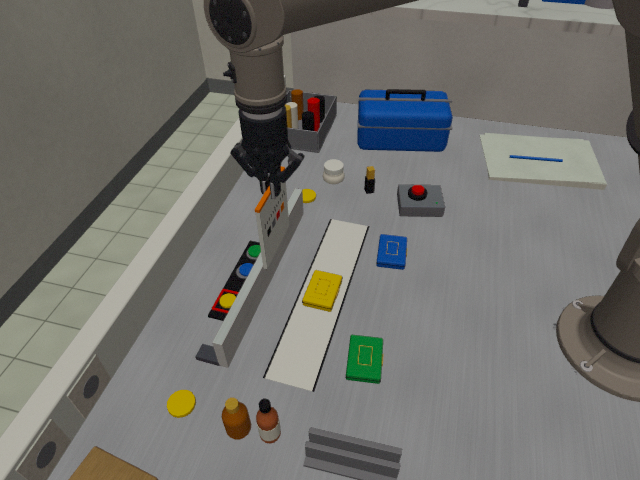

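>>> send_rows --pt "0.1 1.5 -0.1 0 0" --pt "0 3 0 0 0" --pt "0 3 0 0 0" --pt "0 2 0 0 0" --pt "0 1 0 0 0" --pt "0 0.5 0 0 0" --pt "0 0 0 0 0"

```text
clock: 19.32
tcp_pos: [0.6904, 0.015, 0.1169]
orientation: [-1.571, 0.021, -0.023]
contact_force: [-0.2, 0.0, -2.1]
grip_width: 0.0073
```

```bash
python3 - <<'E'
from go import *
to(.689,.0153,.1066)
a=[]
for n,(u,v) in(("side",(200,140)),("scene",(220,120))):
  f=r.grab_frame(n); a.append(cv2.resize(np.ascontiguousarray(f["image"][v:v+190,u:u+190,::-1]),None,fx=2.1,fy=2.1,interpolation=2))
cv2.imwrite("pics/s13.png",np.hstack(a))
E
```

```text
t 19.32 tcp [0.6904 0.015  0.1169] yaw -1.6 F [-0.2  0.  -2.1] w 0.0073 tilt [ 0.001  0.    -1.   ] q [-0.59  0.7   0.74  1.63 -0.53  1.02  0.29]
cm [-0.14  1.03  0.03]
```

View pics/s13.png

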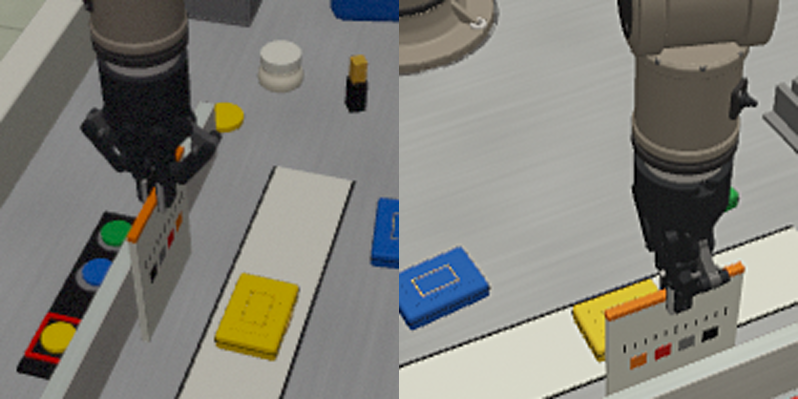

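>>> send_rows --pt "-0.1 0.4 0 0 0" --pt "0 0.3 0 0 0" --pt "0 0.2 0 0 0" --pt "0 0.1 0 0 0" --pt "0 0 0 0 0"

```text
clock: 20.05
tcp_pos: [0.6893, 0.0152, 0.1067]
orientation: [-1.571, 0.022, -0.022]
contact_force: [-0.8, 0.5, -0.5]
grip_width: 0.0071
```

```bash
python3 - <<'E'
from go import *
to(.689,.0153,.1066)
f=r.grab_frame("side")
cv2.imwrite("pics/s14.png",cv2.resize(np.ascontiguousarray(f["image"][190:350,190:350,::-1]),None,fx=3.7,fy=3.7,interpolation=2))
c=np.array([.689,.0153]);e=np.array([.028,.9996]);n=np.array([.9996,-.028])
for s in(-1,1):
  for t in(-1,1): print(s,t,(proj(f,[*(c+.065*s*e+.004*t*n),0])-190)*3.7)
print("rail base",[(proj(f,[*(np.array([.713,.0102])+s*.1*e),0])-190)*3.7 for s in(-1,1)])
E
```

```text
t 20.05 tcp [0.6893 0.0152 0.1067] yaw -1.6 F [-0.8  0.5 -0.5] w 0.0071 tilt [ 0.  0. -1.] q [-0.59  0.71  0.73  1.64 -0.54  1.    0.29]
cm [-0.03  0.01  0.01]
-1 -1 [378.10783765 266.75926603]
-1 1 [365.89881835 264.12140044]
1 -1 [303.52444422 427.59384379]
1 1 [290.38759148 424.45763747]
rail base [array([356.56320825, 214.12810677]), array([237.23712753, 458.07989651])]
```

View pics/s14.png

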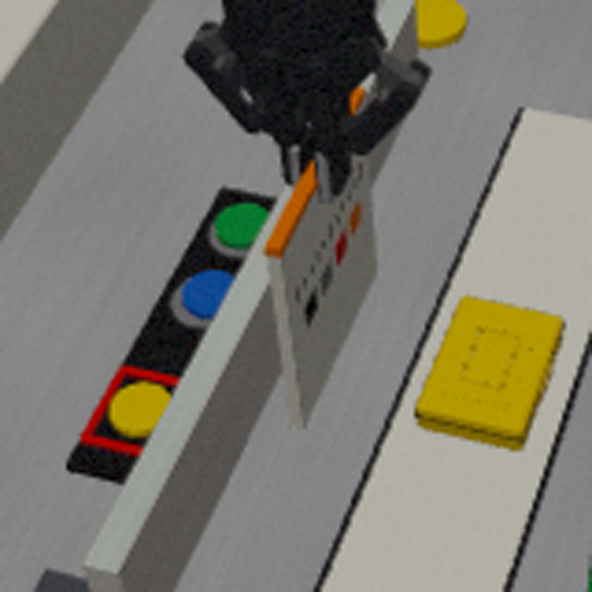

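>>> send_rows --pt "0 0.1 0 0 0" --pt "0 0 0 0 0" --pt "0 0 0 0 0.21" --pt "0 0 0 0 0.21" --pt "0 0 0 0 0.21" --pt "0 0 0 0 0.21" --pt "0 0 0 0 0.21" --force 20

```text
clock: 20.98
tcp_pos: [0.689, 0.0151, 0.1054]
orientation: [-1.571, 0.022, -0.022]
contact_force: [-0.3, -0.4, -0.2]
grip_width: 0.0179
```

```bash
python3 - <<'E'
from go import *
st()
f=r.grab_frame("side")
cv2.imwrite("pics/s15.png",cv2.resize(np.ascontiguousarray(f["image"][190:350,190:350,::-1]),None,fx=3.7,fy=3.7,interpolation=2))
E
```

```text
t 20.98 tcp [0.689  0.0151 0.1054] yaw -1.6 F [-0.3 -0.4 -0.2] w 0.0179 tilt [-0. -0. -1.] q [-0.59  0.71  0.73  1.64 -0.54  1.    0.3 ]
```

View pics/s15.png

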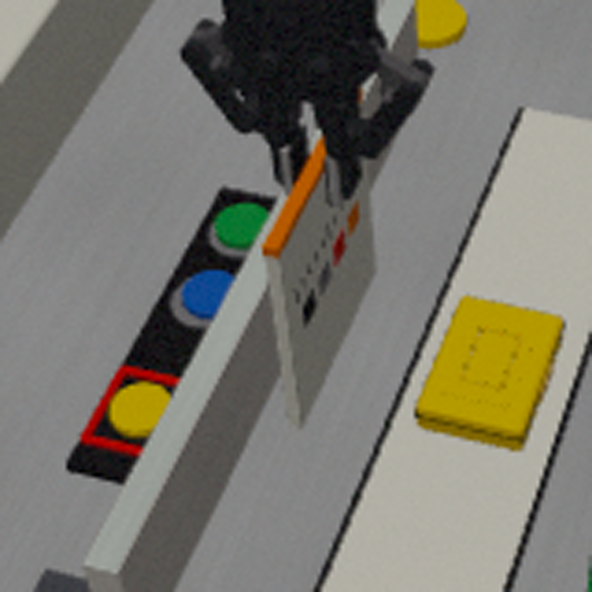

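Board stands free between the jaws. Now I tip it back gently.

>>> send_rows --pt "0.3 0 0 0 0.21" --pt "0.4 0 0 0 0.21" --pt "0.4 0 0 0 0.21" --pt "0.4 0 0 0 0.21" --pt "0.4 0 0 0 0.21" --pt "0.4 0 0 0 0.21" --pt "0.4 0 0 0 0.21" --pt "0.3 0 0 0 0.21" --pt "0 0 0 0 0.21"

```text
clock: 22.15
tcp_pos: [0.7192, 0.0142, 0.1054]
orientation: [-1.571, 0.022, -0.022]
contact_force: [0.5, 0.5, -0.4]
grip_width: 0.0179
```

```bash
python3 - <<'E'
from go import *
st()
f=r.grab_frame("side")
cv2.imwrite("pics/s16.png",cv2.resize(np.ascontiguousarray(f["image"][190:350,190:350,::-1]),None,fx=3.7,fy=3.7,interpolation=2))
E
```

```text
t 22.15 tcp [0.7192 0.0142 0.1054] yaw -1.6 F [ 0.5  0.5 -0.4] w 0.0179 tilt [-0. -0. -1.] q [-0.55  0.76  0.72  1.56 -0.55  1.04  0.29]
```

View pics/s16.png

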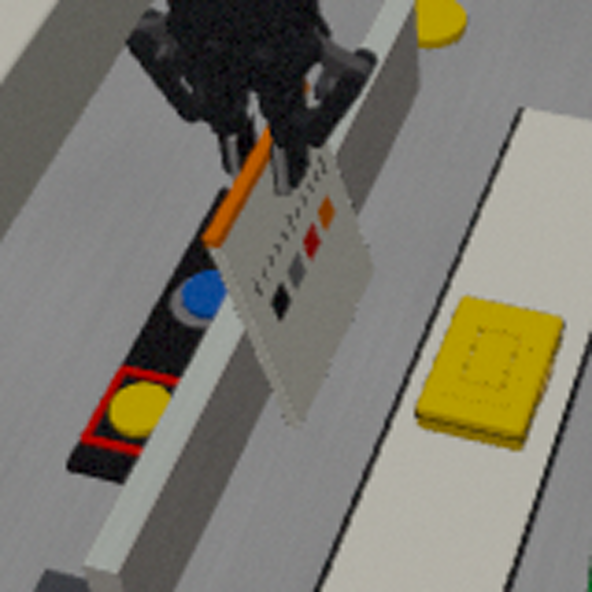

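>>> send_rows --pt "0.2 0 0 0 0.21" --pt "0.2 0 0 0 0.21" --pt "0 0 0 0 0.21"

```text
clock: 22.58
tcp_pos: [0.7232, 0.0142, 0.1055]
orientation: [-1.571, 0.022, -0.022]
contact_force: [0.7, -0.3, -0.0]
grip_width: 0.018
```

```bash
python3 - <<'E'
from go import *
st()
f=r.grab_frame("side")
cv2.imwrite("pics/s17.png",cv2.resize(np.ascontiguousarray(f["image"][190:350,190:350,::-1]),None,fx=3.7,fy=3.7,interpolation=2))
E
```

```text
t 22.57 tcp [0.7232 0.0142 0.1055] yaw -1.6 F [ 0.7 -0.3 -0. ] w 0.018 tilt [ 0.  0. -1.] q [-0.55  0.76  0.72  1.55 -0.55  1.05  0.29]
```

View pics/s17.png

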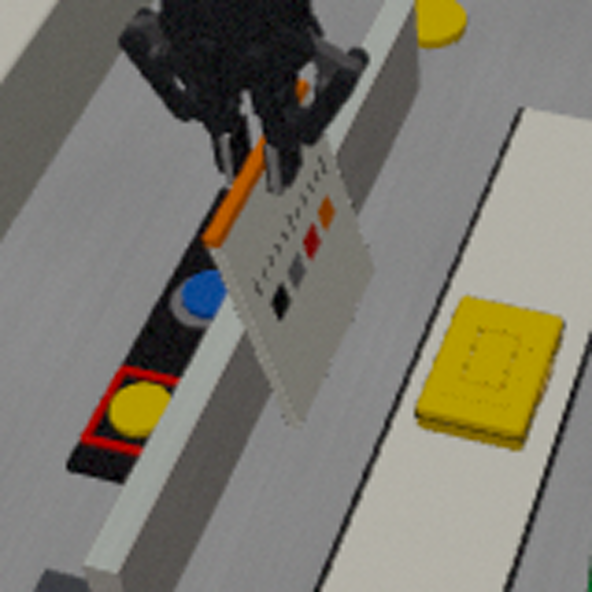

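>>> send_rows --pt "0 0 0 0 0.6" --pt "0 0 0 0 0.6" --pt "0 0 0 0 0.6" --pt "0 -1 0 0 0.6" --pt "0 -2 0 0 0.6" --pt "0 -4 0 0 0.6" --pt "0 -4 0 0 0.6" --pt "0 -3 0 0 0.6"

```text
clock: 23.62
tcp_pos: [0.7238, 0.0136, 0.2495]
orientation: [-1.571, 0.02, -0.025]
contact_force: [0.0, -0.5, -0.0]
grip_width: 0.0513
```

```bash
python3 - <<'E'
from go import *
to(.437,-.325,.24)
for n in ("side","scene"):
    f=r.grab_frame(n); np.save(n+"18.npy",f,allow_pickle=True)
    cv2.imwrite(f"pics/{n}18.png",f["image"][:,:,::-1])
    for d in r.recognise(n,"trigger_top")[:2]: print(d)
E
```

```text
t 23.62 tcp [0.7238 0.0136 0.2495] yaw -1.63 F [ 0.  -0.5 -0. ] w 0.0513 tilt [ 0.004  0.    -1.   ] q [-0.59  0.64  0.8   1.41 -0.47  1.28  0.22]
cm [-27.71   0.85 -34.66]
{'rect': [411.3, 183.5, 424.3, 194.9], 'p': 0.64}
{'rect': [135.6, 259.6, 148.1, 271.0], 'p': 0.63}
```

View pics/side18.png

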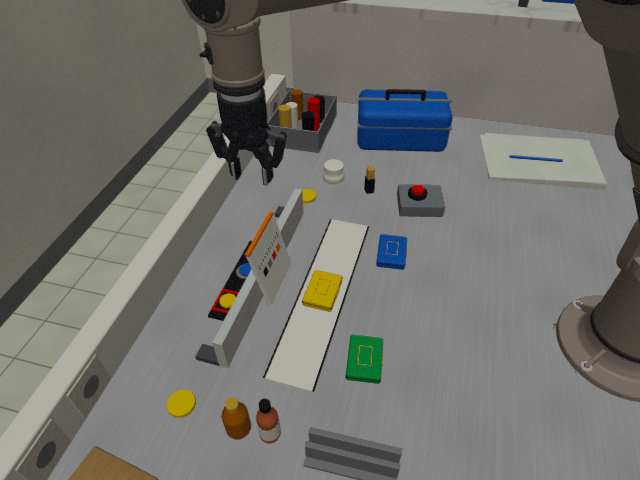

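View pics/scene18.png

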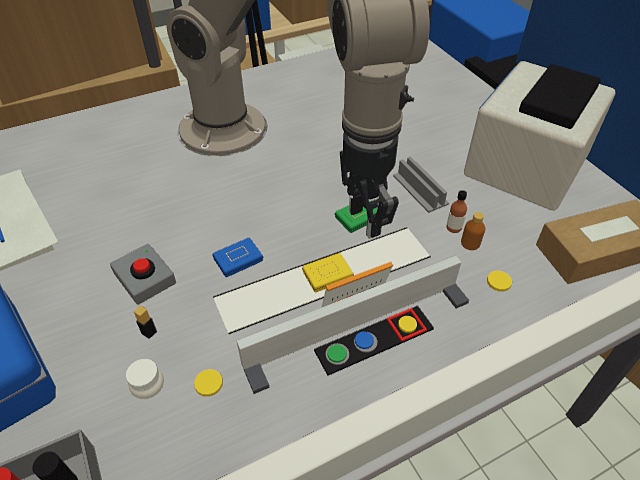

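```bash
python3 - <<'E'
from fit import *
fs=[np.load(n+"18.npy",allow_pickle=True).item() for n in("scene","side")]
def tri(uvs):
    A=np.zeros((3,3));b=np.zeros(3)
    for f,uv in zip(fs,uvs):
        o=f["cam_to_world"][:3,3]; d=back(f,uv,0)-o; d/=np.linalg.norm(d); Q=np.eye(3)-np.outer(d,d);A+=Q;b+=Q@o
    return np.linalg.solve(A,b)
ends=[]
for f in fs:
    hsv=cv2.cvtColor(f["image"],cv2.COLOR_RGB2HSV); m=((hsv[...,0]>=6)&(hsv[...,0]<=18)&(hsv[...,1]>180)&(hsv[...,2]>120)).astype(np.uint8)
    c=proj(f,[.73,.015,.145]); Y,X=np.mgrid[:480,:640]; m[(X-c[0])**2+(Y-c[1])**2>45**2]=0
    k,_=cv2.findContours(m,0,2); c=max(k,key=cv2.contourArea); q=cv2.minAreaRect(c); bp=cv2.boxPoints(q); 
    L=sorted([(np.linalg.norm(bp[i]-bp[(i+1)%4]),i) for i in range(4)])[:2]
    e=[(bp[i]+bp[(i+1)%4])/2 for _,i in L]; e.sort(key=lambda p:p[1]); ends.append(e); print(e)
# scene: +y end has smaller row ; side: +y end has larger row
a=tri([ends[0][0],ends[1][1]]); b=tri([ends[0][1],ends[1][0]]); print(a,b,(a+b)/2)
print("trig",tri([(141.9,265.3),(417.8,189.2)]))
m=(a+b)/2; o=np.array([.593,.0135]); n=np.array([.9996,-.028]); e=np.array([.028,.9996])
print("rail coords top",(m[:2]-o)@n-.12,(m[:2]-o)@e, "case y",(np.array([.593,.018])-o)@e)
E
```

```text
[array([391.42462, 263.4658 ], dtype=float32), array([326.32874, 287.87674], dtype=float32)]
[array([271.07126, 211.47992], dtype=float32), array([246.1066, 256.0597], dtype=float32)]
[0.72540298 0.07967695 0.14156848] [ 0.72180735 -0.05193207  0.14352032] [0.72360517 0.01387244 0.1425444 ]
trig [ 0.43719662 -0.3234673   0.04901604]
rail coords top 0.010542494881438963 0.0040292364837518045 case y 0.004498199999999999
```

>>> send_rows --pt "-1.5 0 -2 0 0" --pt "-3 0 -4 0 0" --pt "-3.3 0 -4.1 0 0" --pt "-3.3 0 -4.1 0 0" --pt "-3.3 0 -4.1 0 0" --pt "-3.3 0 -4.1 0 0" --pt "-3.3 0 -4.1 0 0" --pt "-3.3 0 -4.1 0 0" --pt "-2.5 0 -3 0 0" --pt "-1 0 -1 0 0" --pt "0 0 0 0 0"

```text
clock: 25.2
tcp_pos: [0.4351, -0.3237, 0.2451]
orientation: [-1.57, 0.023, -0.022]
contact_force: [0.1, -0.7, 0.3]
grip_width: 0.0001
```

```bash
python3 - <<'E'
from go import *
to(.437,-.324,.07)
E
```

```text
t 25.2 tcp [ 0.4351 -0.3237  0.2451] yaw -1.66 F [ 0.1 -0.7  0.3] w 0.0001 tilt [-0.001  0.001 -1.   ] q [-0.23  0.31  0.95  1.87 -0.28  1.1   0.79]
cm [ 0.2  17.51 -0.04]
```

>>> send_rows --pt "0.2 3 0 0 0" --pt "0 4 0 0 0" --pt "0 4 0 0 0" --pt "0 4 0 0 0" --pt "0 2.5 0 0 0" --pt "0 0 0 0 0"

```text
clock: 25.95
tcp_pos: [0.4376, -0.3214, 0.0684]
orientation: [-1.568, 0.023, -0.017]
contact_force: [0.7, 0.0, 0.1]
grip_width: 0.0003
```

```bash
python3 - <<'E'
from go import *
to(.437,-.324,.04)
a=[]
for n,(u,v) in(("side",(350,110)),("scene",(80,180))):
  f=r.grab_frame(n); a.append(cv2.resize(np.ascontiguousarray(f["image"][v:v+130,u:u+130,::-1]),None,fx=3,fy=3,interpolation=2))
cv2.imwrite("pics/s20.png",np.hstack(a))
cv2.imwrite("pics/w20.png",r.grab_frame("wrist")["image"][:,:,::-1])
E
```

```text
t 25.95 tcp [ 0.4376 -0.3214  0.0684] yaw -1.44 F [0.7 0.  0.1] w 0.0003 tilt [-0.004  0.002 -1.   ] q [-0.05  0.55  0.75  2.02 -0.54  0.77  1.  ]
cm [-0.04  2.84 -0.26]
```

View pics/s20.png

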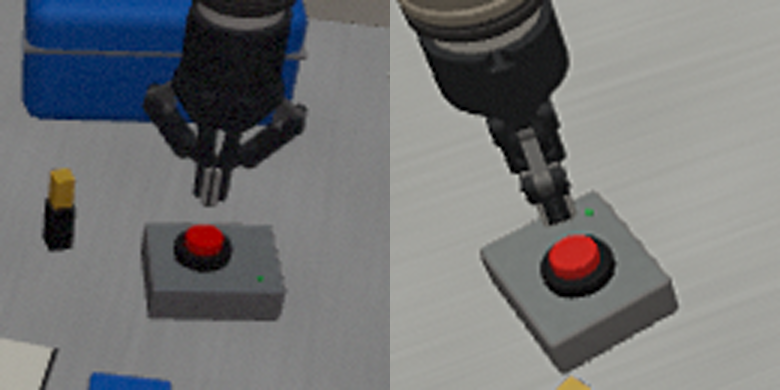

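View pics/w20.png

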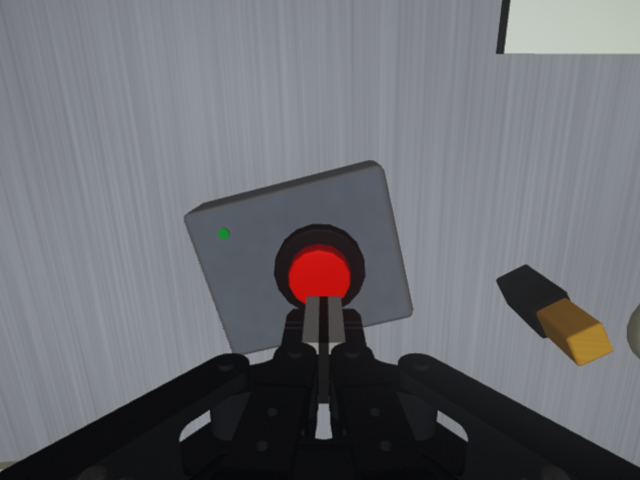

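>>> send_rows --pt "0 1 -0.2 0 0" --pt "0 1 0 0 0" --pt "0 0.4 0 0 0" --pt "0 0 0 0 0"

```text
clock: 26.6
tcp_pos: [0.4371, -0.3259, 0.0461]
orientation: [-1.57, 0.023, -0.022]
contact_force: [0.1, 0.4, -0.7]
grip_width: 0.0002
```

```bash
python3 - <<'E'
from go import *
to(.437,-.324,.04)
a=[]
for n,(u,v) in(("side",(350,110)),("scene",(80,180))):
  f=r.grab_frame(n); a.append(cv2.resize(np.ascontiguousarray(f["image"][v:v+130,u:u+130,::-1]),None,fx=3,fy=3,interpolation=2))
cv2.imwrite("pics/s21.png",np.hstack(a))
E
```

```text
t 26.6 tcp [ 0.4371 -0.3259  0.0461] yaw -1.62 F [ 0.1  0.4 -0.7] w 0.0002 tilt [-0.001  0.    -1.   ] q [-0.01  0.59  0.71  2.03 -0.57  0.73  1.03]
cm [-0.01  0.61  0.19]
```

View pics/s21.png

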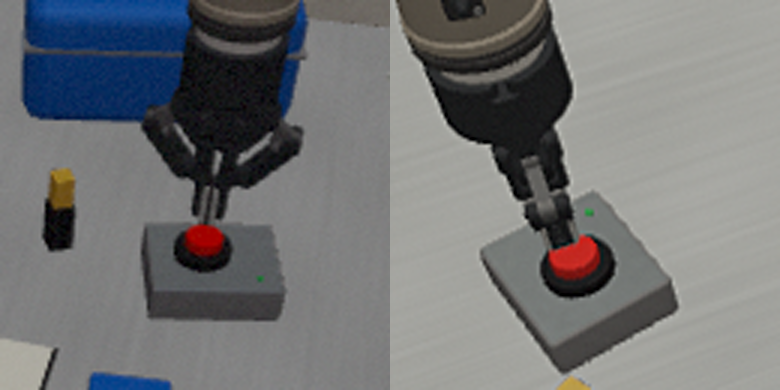

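>>> send_rows --pt "0 0.4 0.15 0 0" --pt "0 0.4 0 0 0" --pt "0 0 0 0 0"

```text
clock: 27.08
tcp_pos: [0.4372, -0.3243, 0.0381]
orientation: [-1.57, 0.022, -0.021]
contact_force: [-0.0, -0.0, -0.1]
grip_width: 0.0001
```

>>> send_rows --pt "0 0.3 0 0 0" --pt "0 0 0 0 0"

```text
clock: 27.32
tcp_pos: [0.4374, -0.3245, 0.0353]
orientation: [-1.571, 0.022, -0.022]
contact_force: [0.6, 0.2, -1.3]
grip_width: 0.0004
```

>>> send_rows --pt "0 0.3 0 0 0" --pt "0 0 0 0 0"

```text
clock: 27.58
tcp_pos: [0.4375, -0.3247, 0.0324]
orientation: [-1.571, 0.022, -0.022]
contact_force: [0.6, 1.0, 2.3]
grip_width: -0.0003
```

>>> send_rows --pt "0 0.3 0 0 0" --pt "0 0 0 0 0"

```text
clock: 27.82
tcp_pos: [0.4376, -0.3247, 0.0295]
orientation: [-1.571, 0.022, -0.022]
contact_force: [1.0, -0.1, 3.4]
grip_width: -0.0002
```

>>> send_rows --pt "0 0.2 0 0 0" --pt "0 0 0 0 0"

```text
clock: 28.08
tcp_pos: [0.4376, -0.3247, 0.0275]
orientation: [-1.571, 0.022, -0.022]
contact_force: [0.4, 0.1, 3.9]
grip_width: -0.0002
```

>>> send_rows --pt "0 0.1 0 0 0" --pt "0 0 0 0 0"

```text
clock: 28.32
tcp_pos: [0.4376, -0.3247, 0.0272]
orientation: [-1.57, 0.022, -0.023]
contact_force: [-1.5, 1.0, 11.5]
grip_width: 0.0
```

>>> send_rows --pt "0 0.05 0 0 0" --pt "0 0 0 0 0"

```text
clock: 28.58
tcp_pos: [0.4377, -0.3247, 0.0271]
orientation: [-1.57, 0.021, -0.023]
contact_force: [-1.5, 2.7, 15.8]
grip_width: -0.0002
```

>>> send_rows --pt "0 -0.5 0 0 0" --pt "0 -1 0 0 0" --pt "0 -3 0 0 0" --pt "0 -4 0 0 0" --pt "0 -4 0 0 0" --pt "0 -4 0 0 0" --pt "0 0 0 0 0"

```text
clock: 29.45
tcp_pos: [0.4386, -0.3255, 0.1936]
orientation: [-1.572, 0.018, -0.025]
contact_force: [-0.6, -0.7, -0.5]
grip_width: -0.0003
```

```bash
python3 - <<'E'
from go import *
st()
for n in ("side","scene"):
    f=r.grab_frame(n); np.save(n+"22.npy",f,allow_pickle=True)
    cv2.imwrite(f"pics/{n}22.png",f["image"][:,:,::-1])
E
```

```text
t 29.45 tcp [ 0.4386 -0.3255  0.1936] yaw -1.6 F [-0.6 -0.7 -0.5] w -0.0003 tilt [ 0.004 -0.002 -1.   ] q [-0.19  0.38  0.91  1.93 -0.36  1.    0.86]
```

View pics/side22.png

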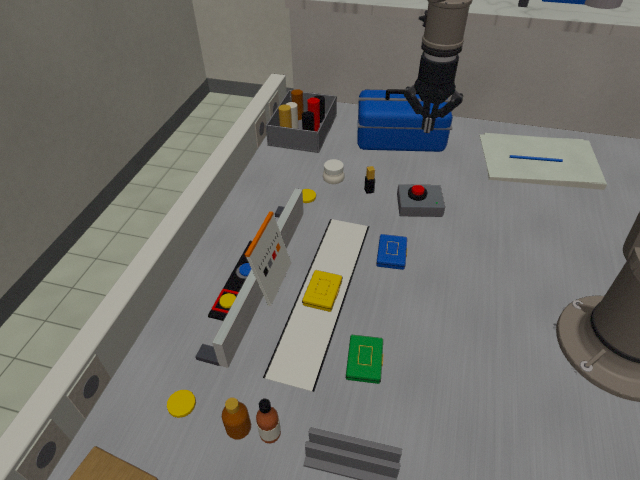

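View pics/scene22.png

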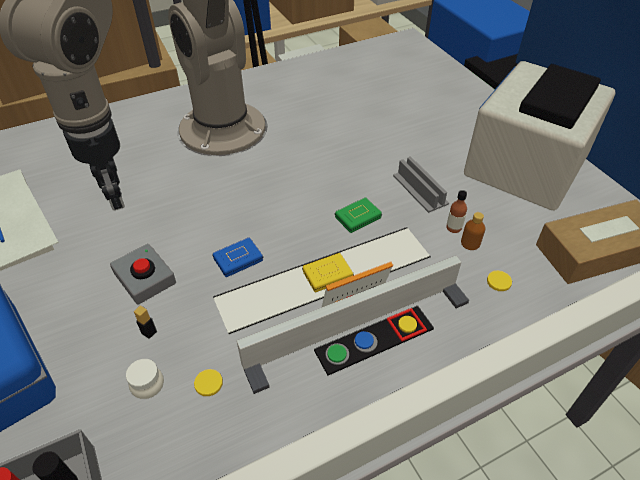

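All is in place: the palette is on the strip, the board leans against the rail, the button is back up and the bystanders haven't moved. Handing in.

```bash
python3 -c "
from bench import r
print(r.hand_in())"
```

```text
the job is handed in; nothing more can be done
None
```

The job is handed in. The call token was yellow, so I did the following in order:
1. I slid the yellow palette, without lifting it, onto the white strip and squared it to the rail.
2. I took the board from its rack, stood its foot about 24 mm in front of the rail, tipped it back against the rail and let it go.
3. I pressed the red trigger until it bottomed out (force rose from about 4 N to 16 N) and released it, at about 29 s of the 61 s allowed.

**Last checks:**
- **Palette:** it measured at about (0.593, 0.018), the middle of the strip's depth. Its yaw was about -1.8°, against -1.6° for the strip.
- **Board:** its top edge sits about 10 mm behind the rail's front face. Its middle is within 1 mm of the palette's centre along the rail.
- **After the press:** pictures show the board leaning, the button up, the other palettes, tokens and bystanders where they were, and the arm clear.

**Disagreements:**
- The fingertips sat about 25–30 mm behind the TCP when open, and still behind it when closed. The stated extent is 14 mm ahead of it, so I set heights from the images and contact forces.
- The two-camera box fit gave a wrong yaw for the palette (+1.5°, with a poor fit). I relied on the rectified outlines and the gripper angle instead.

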